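# Put the fired crown trays away and book them in

### The job

Slide the lifter under each firing tray of crowns on the bench, one at a time, and set every tray flat and wholly on the deck of the open drawer, without the fingers touching a tray and without tipping one over. When all are in and the lifter is clear, push the drawer fully home, then pick up the scanner and hold it steady for a good second, square to the barcode label and about 10 cm from it. Leave the lifter standing on its blade on the middle of its green pad and the scanner on its belly on the middle of its orange pad, each let go, and leave the other things on the bench where they are.

Things in the scene. Friction and masses are not known exactly. Their poses are not given: they have to be found in the camera images.
- tray1: Brick-red firing tray with white crowns on top: plate 80 (own x) x 62 (y) x 6 mm on two runner feet, 16 mm high, 6 mm wide, along both long sides, so under the plate runs a tunnel 50 mm wide, 16 mm high, open at both x ends (alike). 30 mm high with crowns, 80 to 160 g. Origin: centre of the underside (foot of the runners); z up. None if absent.
- tray2: Brick-red firing tray with white crowns on top: plate 80 (own x) x 62 (y) x 6 mm on two runner feet, 16 mm high, 6 mm wide, along both long sides, so under the plate runs a tunnel 50 mm wide, 16 mm high, open at both x ends (alike). 30 mm high with crowns, 80 to 160 g. Origin: centre of the underside (foot of the runners); z up. None if absent.
- tray3: Brick-red firing tray with white crowns on top: plate 80 (own x) x 62 (y) x 6 mm on two runner feet, 16 mm high, 6 mm wide, along both long sides, so under the plate runs a tunnel 50 mm wide, 16 mm high, open at both x ends (alike). 30 mm high with crowns, 80 to 160 g. Origin: centre of the underside (foot of the runners); z up. None if absent.
- lifter: Offset spatula: flat steel blade 92 (own x) x 40 mm, 3 mm thick, last 14 mm 30 mm wide with a lip 2.5 mm high on top at the tip. A neck rises from the blade's rear, leaning back, to a level black handle 85 x 18 x 18 mm along x. Stands by itself on its blade. 160 g. Origin: centre of the blade's underside; x to the tip, z up. A tray fits between neck and lip when tray and blade centres agree.
- lifter_grip (a point): Point to grip on the lifter, in the handle's mid-height: 76 mm behind the lifter's origin, 75 mm above it. The handle runs along the lifter's x from 37 to 122 mm behind the origin; close the fingers across it.
- lifter_pad: Green flat pad on the bench, 190 by 75 mm, 1 mm thin; the lifter belongs lying on it (blade on the pad, either way along it). Origin at its centre; long side along its x. Does not obstruct.
- scanner: Barcode scanner lying on its belly: grey handle 34 mm wide, 30 mm high, from 85 mm behind to 10 mm ahead of the origin; yellow head 50 x 56 x 40 mm from 10 to 60 mm ahead. Red window low on the nose; the beam leaves in the x-z plane, 45 degrees below own +x. Origin: on the underside, middle line, 10 mm behind the head; x to the nose, z up. 150 g.
- scanner_grip (a point): Point to grip on the scanner: the handle's middle, 30 mm behind the scanner's origin, 22 mm above its underside; close the fingers across it (own y).
- scanner_window (a point): Centre of the scanner's red window, 60 mm ahead of the scanner's origin and 12 mm above its underside.
- scanner_focus (a point): Point on the scanner's beam 100 mm out of the window (70.7 mm ahead of and 70.7 mm below it in the scanner's axes); turns with the scanner.
- scanner_pad: Orange flat pad on the bench, 190 by 75 mm, 1 mm thin; the scanner belongs lying on it (either way along it). Origin at its centre; long side along its x. Does not obstruct.
- label_face (a point): Centre of the barcode label, 76 by 56 mm, white with black bars, on a small grey sloping stand fixed to the bench, 60 mm high; the label slopes 45 degrees, its face looking up and towards the stand's own -x. Axes are the stand's (z up).
- label_out (a point): Point 100 mm straight out from the middle of the label (along its normal): where the scanner's window should be, about.
- drawer (a joint): Opening of the drawer in m: 0 is fully home against its stop, about 0.15 to 0.18 at the start. Slides along the cabinet's x with about 2.5 N of friction, stays where it is left.
- drawer_deck (a point): Middle of the drawer's front edge at deck height (32 mm above the bench), moving with it; x into the cabinet, y along the front, z up. The flat deck reaches 224 mm in and 121 mm to each side; side and back rims 12 mm high, none at the front. The white cabinet (250 deep, 288 wide, 78 mm high, 70 mm clear inside) covers the deck beyond x = the opening; home, the fronts are level.
- drawer_bar (a point): Middle of the drawer's pull bar: black round bar 10 mm thick, 100 mm wide, 30 mm in front of the drawer's front face and 20 mm above the bench; pushing it closes the drawer. The drawer's front face is 262 mm wide and reaches from 6 to 32 mm above the bench.
- cast_a: Bystander: plaster jaw model 50 by 60 by 25 mm, behind the trays; leave alone.
- bottle: Bystander: bottle 50 mm across, 130 mm high; leave alone.
- bowl: Bystander: green bowl 90 mm across, 40 mm high; leave alone.
- jar: Bystander: jar 60 mm across, 70 mm high; leave alone.
- brush: Bystander: brush 160 mm long lying near the robot; leave alone.
- mug: Bystander: mug 72 mm across, 80 mm high, at the left; leave alone.
Mind the look-alikes: they are no part of the job. What is shaped like the tray3 but blue or pink is not meant. Leave any pink or purple look-alike of the tray2 alone.

How it is judged (in metres and radians):
On the way, in this order (a step that is already met when the one before it is completed fails the run):
1. every tray stands flat on the drawer's deck, clear of the lifter (x of tray1 in the frame of drawer_deck between 0.035 and 0.19 m and y of tray1 in the frame of drawer_deck between -0.098 and 0.098 m and z of tray1 in the frame of drawer_deck between -0.006 and 0.006 m and angle between each of tray1, tray2, tray3's own z axis and vertical below 0.08 rad and contact force between each of tray1, tray2, tray3 and lifter below 0.05 N and linear speed of each of tray1, tray2, tray3 below 0.03 m/s and x of tray2 in the frame of drawer_deck between 0.035 and 0.19 m and y of tray2 in the frame of drawer_deck between -0.098 and 0.098 m and z of tray2 in the frame of drawer_deck between -0.006 and 0.006 m and x of tray3 in the frame of drawer_deck between 0.035 and 0.19 m and y of tray3 in the frame of drawer_deck between -0.098 and 0.098 m and z of tray3 in the frame of drawer_deck between -0.006 and 0.006 m and value of joint drawer above 0.05 m), for 0.2 s.
2. the drawer is pushed fully home with the trays in it (value of joint drawer below 0.004 m and velocity of joint drawer between -0.01 and 0.01 m/s), for 0.2 s.
3. the scanner is held steady, square to the label, about 10 cm from it, for one second (distance between scanner_focus and label_face below 0.028 m and distance between scanner_window and label_out below 0.045 m and linear speed of scanner below 0.03 m/s and angular speed of scanner below 0.25 rad/s), for 1 s.
At the end, for the whole second after the job is handed in: Trays flat on the deck (centre 35 mm or more behind the front edge, within 98 mm of the middle), drawer within 6 mm of home, lifter standing on its blade within 70 x 40 mm of the green pad's centre, scanner on its belly within 70 x 45 mm of the orange pad's centre (x of tray1 in the frame of drawer_deck between 0.035 and 0.19 m and y of tray1 in the frame of drawer_deck between -0.098 and 0.098 m and z of tray1 in the frame of drawer_deck between -0.006 and 0.006 m and angle between each of tray1, tray2, tray3's own z axis and vertical below 0.08 rad and contact force between each of tray1, tray2, tray3 and lifter below 0.05 N and x of tray2 in the frame of drawer_deck between 0.035 and 0.19 m and y of tray2 in the frame of drawer_deck between -0.098 and 0.098 m and z of tray2 in the frame of drawer_deck between -0.006 and 0.006 m and x of tray3 in the frame of drawer_deck between 0.035 and 0.19 m and y of tray3 in the frame of drawer_deck between -0.098 and 0.098 m and z of tray3 in the frame of drawer_deck between -0.006 and 0.006 m and value of joint drawer below 0.006 m and x of lifter in the frame of lifter_pad between -0.07 and 0.07 m and y of lifter in the frame of lifter_pad between -0.04 and 0.04 m and angle between lifter's own z axis and vertical below 0.1 rad and height (world z) of lifter below 0.006 m and linear speed of lifter below 0.02 m/s and x of scanner in the frame of scanner_pad between -0.07 and 0.07 m and y of scanner in the frame of scanner_pad between -0.045 and 0.045 m and angle between scanner's own z axis and vertical below 0.15 rad and height (world z) of scanner below 0.008 m); the robot touches nothing.
It fails at once if the fingers touched a tray (contact force between the fingers and tray1 above 0.5 N or contact force between the fingers and tray2 above 0.5 N or contact force between the fingers and tray3 above 0.5 N).
It fails at once if a tray was tipped over (angle between any of tray1, tray2, tray3's own z axis and vertical above 0.8 rad).
It fails at once if a bystander was disturbed (moved by more than 60 mm or tipped) (distance of any of cast_a, bottle, bowl, jar, brush, mug from where it was at the start of the episode above 0.06 m or angle between any of cast_a, bottle, bowl, jar, mug's own z axis and vertical above 0.7 rad).
Of tray1, tray2, tray3 only 2 to 3 are there at a start; the rules pass over those that are not, and their reading is None.
At some moment in a run one of tray1, tray2, tray3, scanner may be knocked a few centimetres aside while the robot is not near it.
It also fails if it takes over 210 s, if anything falls off the work surface, if the arm or the gripper's body presses on something with over 40 N, if the wrist force passes 120 N, or if a joint passes its speed limit or range.

### The arm

A 7-joint arm with a two-finger parallel gripper is mounted at the origin on the work surface. World frame = base frame: x ahead of the robot, y to its left, z up, the work surface at z = 0. Lengths are in mm, angles in rad, forces in N, time in s.
With the tool pointing down it reaches from about 400 to 875 mm from the base axis. Payload 6.5 kg.
Tool frame: the origin (TCP) lies at the very end of the fingers, on their centre line; the grasp point (between the pads) lies 19 mm behind it; z points along the fingers, y is the direction in which the jaws open and shut (so a half turn about z gives the same grasp; the last joint's range is limited). The gripper opens to 88 mm and grips with 3 to 60 N. Pads are 18 mm wide; open, the fingers measure 123 mm over their backs; the gripper's body (75 mm by 187 mm) begins 45 mm behind the grasp point.
Start: joints at [1.259, 0.536, -0.004, 1.538, 0.003, 1.067, -0.071], TCP at [158.162, -630.456, 238.716] pointing down, gripper open.
Joint ranges: [-2.7, 2.7], [-0.37, 2.16], [-1.27, 1.26], [0.24, 2.4], [-1.31, 4.45], [0.19, 1.91], [-2.76, 2.76]. Speed limits (rad/s): [2.39, 2.39, 3.14, 3.14, 3.14, 3.14, 3.14].

### API

Orientations are given as a unit quaternion [x, y, z, w].
In Python, from rig import telemetry, capture, manip gives the robot as it stands.
- The arm moves only by the shell command python3 -m inch 'ROWS' [FORCE]. ROWS is JSON, a list of rows, each a list of 7 numbers: the opening, from 0 (shut) to 1 (fully open), then the shift along the tool's x, y, z in mm, then the turn, a rotation vector about the tool's x, y, z in degrees. In form: [[grip, x, y, z, rx, ry, rz], ...]. A call has 1 to 8 rows; each row is the pose to reach, as a shift and turn from the pose measured when the call began, along the tool's axes at that moment; what a row does not reach only later rows make up. A row lasts 1/12 s, in which the tool goes at most 41.7 mm and 7.16 degrees, less where a joint would pass 70% of its speed; a pose out of reach is approached as far as the arm can. A call with a gripper value outside its range is refused whole. The fingers move at their own pace and stop on an object; FORCE is the grip in N (left out, the last holds). Time passes only in rows, so rows that repeat a pose let the fingers close. It gives the time, the measured TCP pose, the force and the opening at its end, in the units of the state.
- telemetry.read_state(): the state, without advancing time (a new reading comes with each control period).
- capture(name): name is "side" or "top"; returns a dict with "img" (400x640x3 uint8, red, green, blue), "depth" (400x640 float32, mm along the optical axis (not along the pixel's ray), 0 where there is no reading), "camera_matrix" (3x3 intrinsics, pixels), "camera_from_world" (4x4, takes a point from world to camera coordinates). Camera axes: x right, y up, looking along -z (the intrinsics and any distortion apply to the point x, -y, -z); pixel columns grow to the right and rows downward; lengths in mm; the calibration is good to about 2 mm. A picture is of the moment at which its call begins.
- manip.close_job(): hands the job in, once; it reports no verdict.
The state is a dict: "time_s": time; "joint_pos": joint angles; "qvel": joint speeds; "joint_efforts": joint torques, N m; "tcp_pos": TCP position; "orientation": TCP orientation; "contact_force": force on the tool from outside, world axes, zero at the start; "ft_torque": the same for the moment, N m; "grip_width": opening from 0.0 (shut) to 1.0 (fully open).
Only numpy, scipy, OpenCV 4.12 (cv2) and the standard library are available. Lean on these libraries where they do the work, as an engineer would, in place of code of your own. Each camera call takes 0.05 s, during which the arm holds its last target.

## Working session

There is one attempt and no reset: what is moved stays moved. The work goes in short steps, Python scripts to look and compute and a shell command to move; the robot and the scene stay as the last step left them, time stands still between calls to the robot, and variables do not carry over. Pictures are saved under pics/ and viewed, and the job is handed in when it is done.

```bash
ls; mkdir -p pics
python3 - <<'E'
from rig import telemetry, capture, manip
import cv2
s=telemetry.read_state()
print(s)
for n in("top","side"):
    c=capture(n); cv2.imwrite(f"pics/{n}0.png",c["img"][:,:,::-1]); print(n,c["camera_matrix"],c["camera_from_world"],[k for k in c])
E
```

```text
pics
{'time_s': 0.0, 'joint_pos': array([ 1.25884975,  0.53714808, -0.00445031,  1.53887915,  0.00259937,
        1.06733534, -0.07117649]), 'qvel': array([-2.28922186e-03, -1.52321555e-03, -1.90118619e-03, -1.16724550e-03,
        5.73696379e-05,  8.80033237e-05,  6.88515128e-04]), 'joint_efforts': array([-3.98673956e-05, -5.70990229e+01,  9.90909934e-01, -2.51604688e+01,
       -5.62355609e-02,  1.79142680e-02,  1.49029706e-04]), 'tcp_pos': array([ 157.96733766, -629.8594166 ,  237.84835981]), 'orientation': array([ 9.92453736e-01,  1.22616491e-01, -1.68892077e-04, -8.65745094e-04]), 'contact_force': array([0.74037677, 0.10414077, 0.24989528]), 'ft_torque': array([ 0.00772059, -0.00561917, -0.0085231 ]), 'grip_width': 0.9976446559457186}
top [[511.59334479   0.         318.83753951]
 [  0.         511.59334479 206.22321008]
 [  0.           0.           1.        ]] [[ 5.84701303e-02 -9.98275036e-01  5.31010011e-03  4.47208084e+01]
 [ 9.75314046e-01  5.82582777e-02  2.12998789e-01 -4.92216808e+02]
 [-2.12940731e-01 -7.27505172e-03  9.77038033e-01 -1.60196603e+03]
 [ 0.00000000e+00  0.00000000e+00  0.00000000e+00  1.00000000e+00]] ['img', 'depth', 'camera_matrix', 'camera_from_world']
side [[370.04427492   0.         317.02642772]
 [  0.         370.04427492 201.72191372]
 [  0.           0.           1.        ]] [[-9.90448076e-01 -1.37596457e-01  8.93438886e-03  5.03264229e+02]
 [ 1.12860020e-01 -7.71753995e-01  6.25826163e-01 -6.19642257e+01]
 [-7.92163123e-02  6.20856655e-01  7.79911399e-01 -1.06092219e+03]
 [ 0.00000000e+00  0.00000000e+00  0.00000000e+00  1.00000000e+00]] ['img', 'depth', 'camera_matrix', 'camera_from_world']
```

View pics/top0.png

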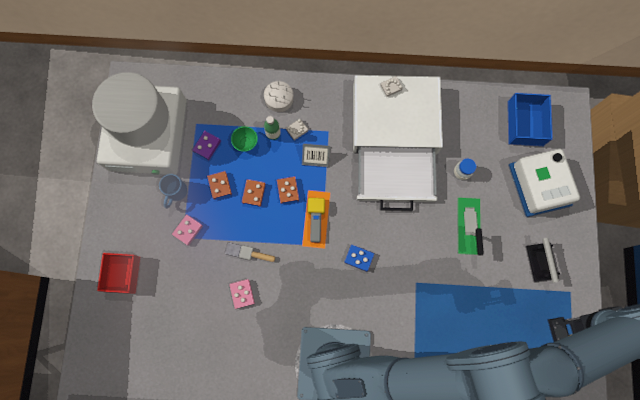

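View pics/side0.png

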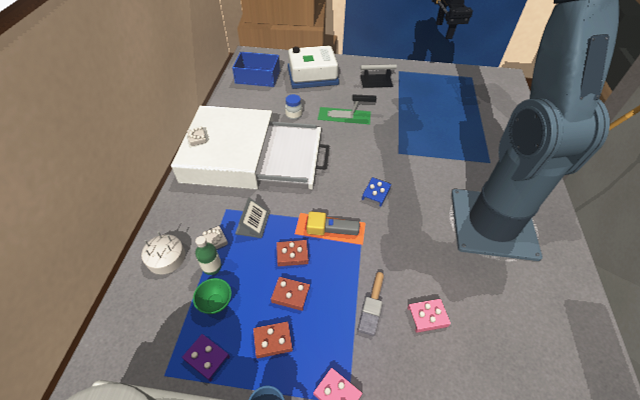

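Candidates, top view: brick-red trays at (219,185), (254,193) and (288,190). Look-alikes: purple (206,145), pink (186,229), pink (242,293) and blue (360,258). The choice is the three brick-red ones. Lifter is at (470,225) on the green pad and the scanner at (316,218) on the orange pad.

```bash
cat > h.py <<'E'
import numpy as np, cv2
from scipy.spatial.transform import Rotation as R
from rig import telemetry, capture
def cam(n):
    c=capture(n); c["hsv"]=cv2.cvtColor(c["img"],cv2.COLOR_RGB2HSV); return c
def ray(c,uv,z):
    K=c["camera_matrix"];T=c["camera_from_world"];uv=np.atleast_2d(np.array(uv,float))
    d=np.c_[(uv[:,0]-K[0,2])/K[0,0],-(uv[:,1]-K[1,2])/K[1,1],-np.ones(len(uv))]@T[:3,:3]
    o=-T[:3,:3].T@T[:3,3]; t=(z-o[2])/d[:,2]
    return o+d*t[:,None]
def proj(c,P):
    K=c["camera_matrix"];T=c["camera_from_world"];p=np.atleast_2d(P)@T[:3,:3].T+T[:3,3]
    return np.c_[K[0,2]+K[0,0]*p[:,0]/-p[:,2],K[1,2]+K[1,1]*p[:,1]/p[:,2]]
def cloud(c):
    h,w=c["depth"].shape;K=c["camera_matrix"];T=c["camera_from_world"]
    u,v=np.meshgrid(np.arange(w),np.arange(h));d=c["depth"]
    p=np.stack([(u-K[0,2])/K[0,0]*d,-(v-K[1,2])/K[1,1]*d,-d],-1)
    return (p-T[:3,3])@T[:3,:3]
def mask(c,h0,h1,s0,s1,v0,v1):
    return cv2.inRange(c["hsv"],(h0,s0,v0),(h1,s1,v1))
def blobs(m,amin=30):
    n,l,st,ce=cv2.connectedComponentsWithStats(m)
    return [(l==i,st[i],ce[i]) for i in range(1,n) if st[i,4]>=amin]
def rectw(c,b,z):
    vs,us=np.nonzero(b);P=ray(c,np.c_[us,vs],z)[:,:2].astype(np.float32)
    (cx,cy),(w,h),a=cv2.minAreaRect(P)
    if w<h: w,h=h,w;a+=90
    return np.round([cx,cy,w,h,(a+90)%180-90],1)
def zoom(c,u0,v0,u1,v1,name,k=5):
    im=cv2.resize(c["img"][v0:v1,u0:u1,::-1],None,fx=k,fy=k,interpolation=cv2.INTER_CUBIC);cv2.imwrite("pics/"+name,im)
def st():
    s=telemetry.read_state();return s,s["tcp_pos"],R.from_quat(s["orientation"])
E
python3 - <<'E'
from h import *
for n in("top","side"):
    c=cam(n)
    m=mask(c,3,13,140,255,60,220)
    for b,s,ce in blobs(m,100): print(n,"red",s,rectw(c,b,20))
    m=mask(c,40,80,120,255,60,255)
    for b,s,ce in blobs(m,100): print(n,"green",s,rectw(c,b,1))
    m=mask(c,13,19,180,255,140,255)
    for b,s,ce in blobs(m,100): print(n,"orange",s,rectw(c,b,1))
    m=mask(c,22,32,150,255,100,255)
    for b,s,ce in blobs(m,100): print(n,"yellow",s,rectw(c,b,40))
    if n=="top":
        zoom(c,180,100,340,270,"z1.png",4); zoom(c,430,180,530,270,"z2.png",6);zoom(c,340,60,460,230,"z3.png",4)
    else: zoom(c,170,90,390,220,"z4.png",3);zoom(c,160,180,380,380,"z5.png",3)
E
```

```text
top red [208 172  23  26 332] [550.7 409.2  77.6  58.6  19.4]
top red [278 177  20  26 308] [547.  181.2  77.9  57.1  13.1]
top red [243 180  22  26 351] [529.9 293.5  77.   60.6  -7.5]
top red [   0  271   40  129 3358] [ 39.1 982.4 397.8 123.1  10.9]
top green [231 126  26  25 506] [724.3 346.4  86.9  86.3   3.5]
top green [536 167  14  13 125] [ 659.7 -678.    38.8   37.7   16.4]
top green [458 198  22  56 765] [ 464.9 -425.6  187.5   70.4    0. ]
top orange [303 191  27  57 582] [457.8  80.5 186.3  71.   -2.3]
top yellow [308 198  17  16 251] [493.5  83.2  52.3  50.1 -86.6]
side red [114 214  33  58 181] [983.6 214.7 181.2  12.2  89.8]
side red [278 241  29  25 419] [548.8 189.   75.4  68.9  14.4]
side red [272 278  37  29 602] [532.8 301.6  78.4  65.8  -7.5]
side red [ 73 293  28  57 121] [982.2 432.7 132.   10.6 -85.8]
side red [254 322  38  36 868] [552.5 416.4  76.7  65.7  19.7]
side green [318 108  52  16 399] [ 466.6 -423.4  185.7   71.6    0.5]
side green [ 193  278   38   36 1052] [725.  325.4  91.4  91.1  83.4]
side yellow [307 212  19  23 349] [498.   98.3  73.3  45.7 -88.6]
```

View pics/z1.png

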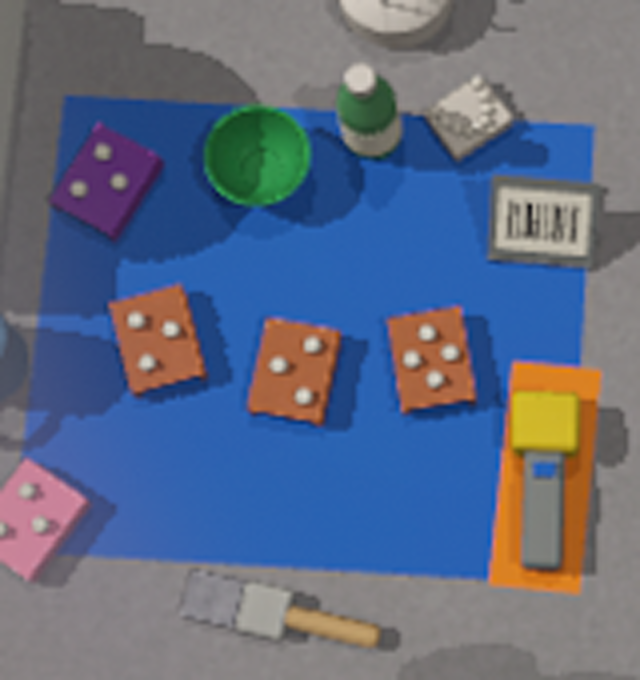

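View pics/z2.png

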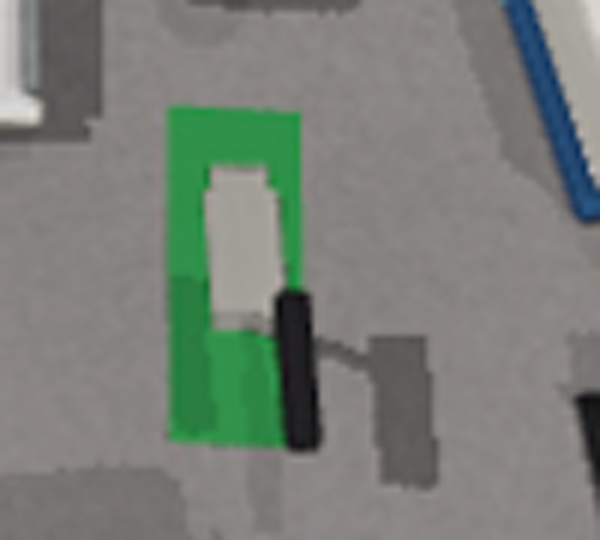

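View pics/z3.png

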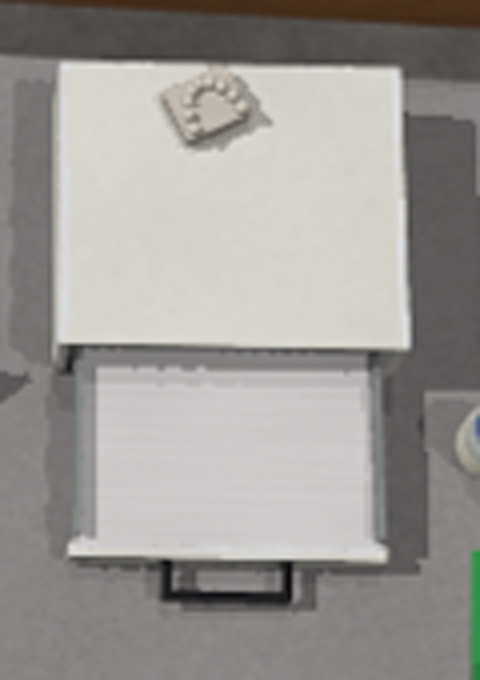

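View pics/z5.png

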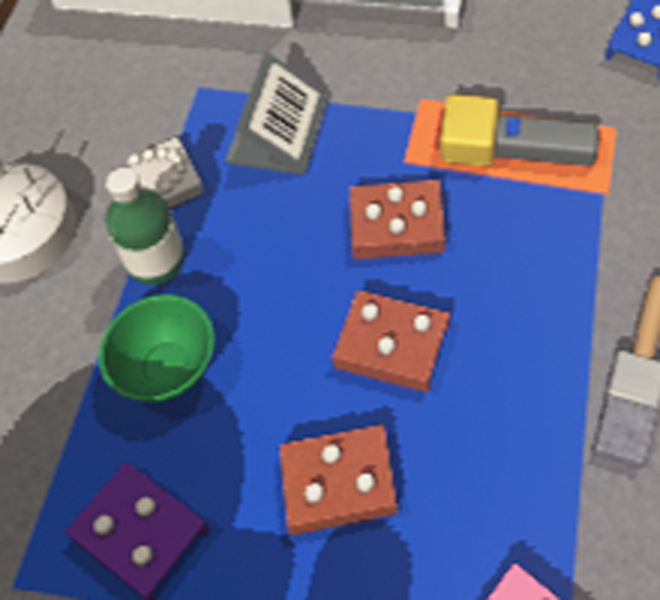

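View pics/z4.png

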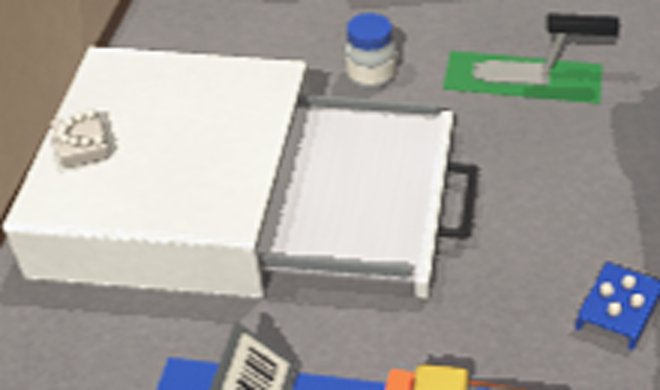

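Close crops confirm it: three brick-red trays with white crowns, all with x roughly along world x. The lifter blade points away from the robot, and the drawer is open towards the robot. Next I measure the lifter, drawer and label.

Run:
```python
from h import *
c=cam("top");P=cloud(c)
# handle black
def sub(m,u0,v0,u1,v1):
    r=np.zeros_like(m);r[v0:v1,u0:u1]=m[v0:v1,u0:u1];return r
m=sub(mask(c,0,180,0,255,0,60),470,222,490,262)
for b,s,ce in blobs(m,40): print("handle",s,rectw(c,b,76+8),"depth z",np.percentile(P[b][:,2],[10,50,90]), np.median(P[b],0))
m=sub(mask(c,0,180,0,40,120,255),460,200,482,236)
for b,s,ce in blobs(m,60): print("blade",s,rectw(c,b,4),np.median(P[b],0))
# scanner
m=sub(mask(c,80,130,10,110,70,200),305,205,330,248)
for b,s,ce in blobs(m,40): print("sc handle",s,rectw(c,b,31),np.median(P[b],0))
m=mask(c,22,32,150,255,100,255)
for b,s,ce in blobs(m,100): print("head",rectw(c,b,41),np.median(P[b],0),np.percentile(P[b][:,2],[10,50,90]))
# label white
m=sub(mask(c,0,180,0,255,0,255),300,143,332,170)
Z=P[143:170,300:332,2]
np.set_printoptions(linewidth=220)
print(np.round(Z[::2,::2]).astype(int))
# drawer
pix={"cabFL":(357,147),"cabFR":(442,147)}
print("cabinet front top corners",ray(c,[(355,146.5),(442,147.5)],78))
print("cab back",ray(c,[(354.5,76),(441,77)],78))
print("deck front edge",ray(c,[(357.5,198.5),(437,200)],32))
print("bar",ray(c,[(381,210),(413,210)],25))
c=cam("side");P=cloud(c)
m=sub(mask(c,0,180,0,255,0,60),345,88,380,106)
for b,s,ce in blobs(m,40): print("handle side",s,rectw(c,b,80),"depth z",np.percentile(P[b][:,2],[10,50,90]), np.median(P[b],0))
zoom(c,230,190,290,250,"z6.png",10)
```

```text
handle [476 228   7  27 149] [ 400.8 -433.7   82.3   17.8    4.2] depth z [78.52393525 82.53661657 87.66077811] [ 399.21691074 -434.02349149   82.53661657]
blade [464 208  14  27 302] [ 479.6 -430.7   88.1   41.1    4.2] [ 480.20592886 -428.85825054    3.06314095]
head [493.3  83.2  52.3  50.1 -86.8] [495.28416391  83.01888862  37.87798004] [32.26643121 37.87798004 42.87019695]
[[   4    6   -2    2    0   -1    3    0    3    5    0    6   -1    8    5   -4]
 [  -3    5   56   57   54   63   54   60   61   59   59   55    4    2   -7    4]
 [  -2   51   51   48   56   58   47 1670   52   58   58   48   55   58   64   -2]
 [   0   49   45   46   50   50   48   48   54   53   52   41   54   56   55    5]
 [   8   43   40   41   46   41   46   50   48   47   51   46   52   50   46    1]
 [  -2   41   37   38   36   33   36   32   40   40   36   42   47   47   39   -3]
 [  -6   36   29   36   37   35   32   37   43   39   36   27   37   33   36   -1]
 [   4   30   28   26   29   26   23   32   31   31   30   39   30   41   30   -5]
 [   0   24   20   24   22   22   21   20   20   24   2
[... 323 characters left out ...]
    4    0   -1   -7    6   -4   -2]
 [  -2    5    2   -1    4   -2   -7   -5    4    3    4    2    0   -1    3   -4]]
cabinet front top corners [[ 689.77723813  -32.80541125   78.        ]
 [ 703.50804076 -317.10218728   78.        ]]
cab back [[ 939.21273727  -20.27369343   78.        ]
 [ 953.40901332 -311.92673184   78.        ]]
deck front edge [[ 526.80839064  -51.54695982   32.        ]
 [ 537.36707108 -312.91652827   32.        ]]
bar [[ 494.29980564 -130.82720817   25.        ]
 [ 500.57450538 -235.9456792    25.        ]]
handle side [353  95  23   7 135] [ 402.4 -426.7   77.6   33.6    1.8] depth z [70.53977011 80.17268908 85.5137942 ] [ 401.29448183 -427.02844104   80.17268908]
```

View pics/z6.png

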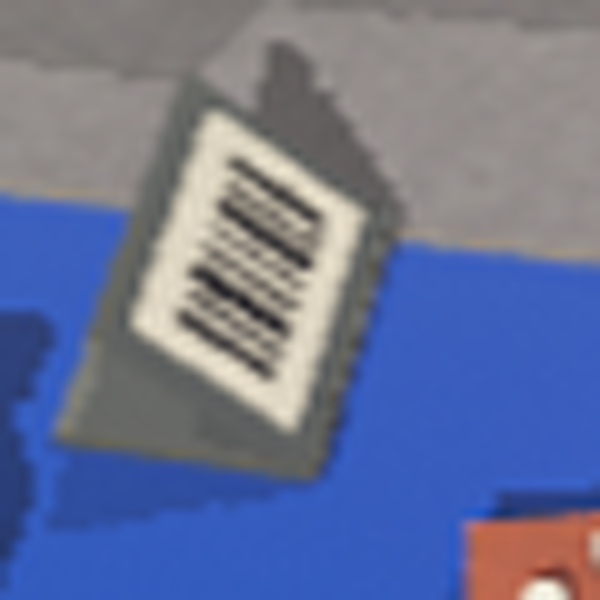

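```bash
cat >> h.py <<'E'
def goto(x,y,z,yaw,extra=None):
    s,p,r=st(); Rt=R.from_euler('z',yaw,degrees=True)*R.from_euler('x',180,degrees=True)
    if extra is not None: Rt=Rt*extra
    d=r.inv().apply(np.array([x,y,z])-p); w=(r.inv()*Rt).as_rotvec(degrees=True)
    print("delta",np.round(d,1),"rot",np.round(w,2),"tcp",np.round(p,1),"t",round(s["time_s"],2),"F",np.round(s["contact_force"],1),"g",round(s["grip_width"],3))
def lif(yaw,x,y,z):  # tcp for lifter origin (x,y,z) at yaw; nominal grip
    a=np.radians(yaw); return x-GX*np.cos(a)+GY*np.sin(a)*0, y-GX*np.sin(a), z+GZ
GX,GY,GZ=76.,0.,56.
E
python3 -c "
from h import *
goto(404,-433.5,150,4)"
```

```text
delta [ 286.4 -130.9   88.4] rot [-3.000e-02  1.000e-02  1.009e+01] tcp [ 158.1 -630.3  238.4] t 0.3 F [ 0.4 -0.5  0.6] g 0.997
```

```bash
python3 -m inch '[[1,36,-16,11,0,0,1.3],[1,72,-33,22,0,0,2.6],[1,108,-49,33,0,0,3.9],[1,144,-66,44,0,0,5.1],[1,180,-82,55,0,0,6.4],[1,216,-98,66,0,0,7.7],[1,252,-115,77,0,0,9],[1,286.4,-130.9,88.4,0,0,10.1]]' 60
python3 -c "
from h import *
goto(404,-433.5,57,4)
c=cam('top');zoom(c,430,170,530,270,'a1.png',6)"
```

```text
time_s: 0.97
tcp_pos: [405.7, -432.0, 149.8]
orientation: [0.999, 0.034, 0.0, -0.0]
contact_force: [-0.1, 0.3, 0.5]
grip_width: 1.0
delta [-1.8  1.4 92.8] rot [-0.02 -0.02 -0.06] tcp [ 405.7 -432.   149.8] t 0.97 F [-0.1  0.3  0.5] g 1.0
```

View pics/a1.png

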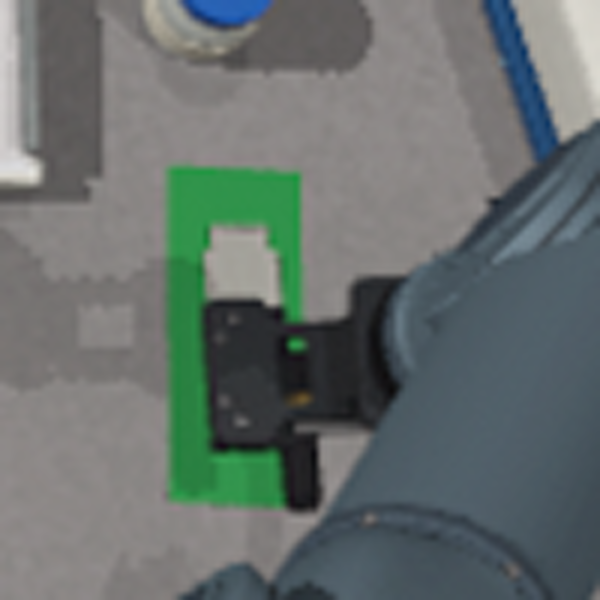

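The picture shows the gripper over the handle: body at crop (245,370), handle end at crop (300,475). It is consistent, so I go down and grip.

```bash
python3 -m inch '[[1,-1,1,20,0,0,0],[1,-1.8,1.4,45,0,0,0],[1,-1.8,1.4,70,0,0,0],[1,-1.8,1.4,85,0,0,0],[1,-1.8,1.4,92.8,0,0,0],[1,-1.8,1.4,92.8,0,0,0],[0.6,-1.8,1.4,92.8,0,0,0],[0.4,-1.8,1.4,92.8,0,0,0]]' 60
python3 -m inch '[[0.1,0,0,0,0,0,0],[0,0,0,0,0,0,0],[0,0,0,0,0,0,0],[0,0,0,0,0,0,0],[0,0,0,0,0,0,0],[0,0,0,0,0,0,0]]' 60
python3 -m inch '[[0,0,0,-5,0,0,0],[0,0,0,-15,0,0,0],[0,0,0,-35,0,0,0],[0,0,0,-60,0,0,0],[0,0,0,-80,0,0,0],[0,0,0,-93,0,0,0],[0,0,0,-93,0,0,0]]' 60
python3 -c "
from h import *
goto(404,-433.5,150,4)
c=cam('top');zoom(c,430,170,530,270,'a2.png',6)
c=cam('side');zoom(c,300,40,420,150,'a3.png',6)"
```

```text
time_s: 1.68
tcp_pos: [412.1, -425.5, 56.0]
orientation: [0.999, 0.039, 0.002, -0.003]
contact_force: [0.4, 0.0, -0.1]
grip_width: 0.87
time_s: 2.18
tcp_pos: [412.1, -425.5, 56.0]
orientation: [0.999, 0.039, 0.002, -0.003]
contact_force: [0.9, -0.5, -0.4]
grip_width: 0.421
time_s: 2.77
tcp_pos: [413.1, -427.5, 152.7]
orientation: [0.999, 0.039, 0.004, -0.001]
contact_force: [0.1, 0.1, -2.2]
grip_width: 0.178
delta [-9.6  5.3  2.6] rot [-0.05 -0.5   0.45] tcp [ 413.1 -427.5  152.7] t 2.77 F [ 0.1  0.1 -2.2] g 0.178
```

View pics/a2.png

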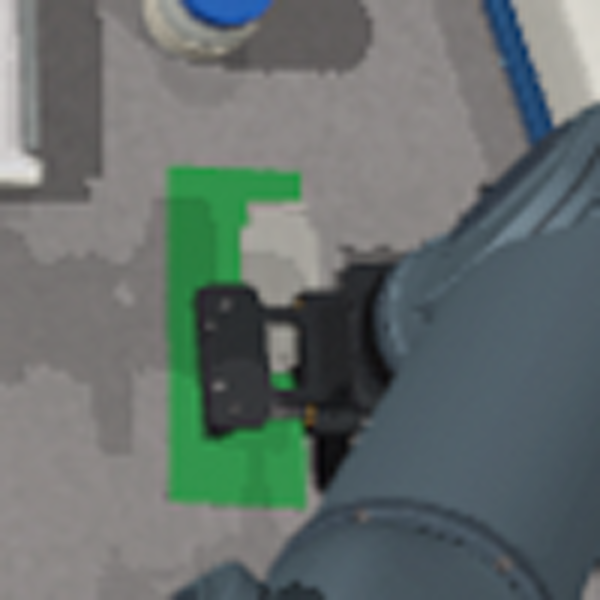

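View pics/a3.png

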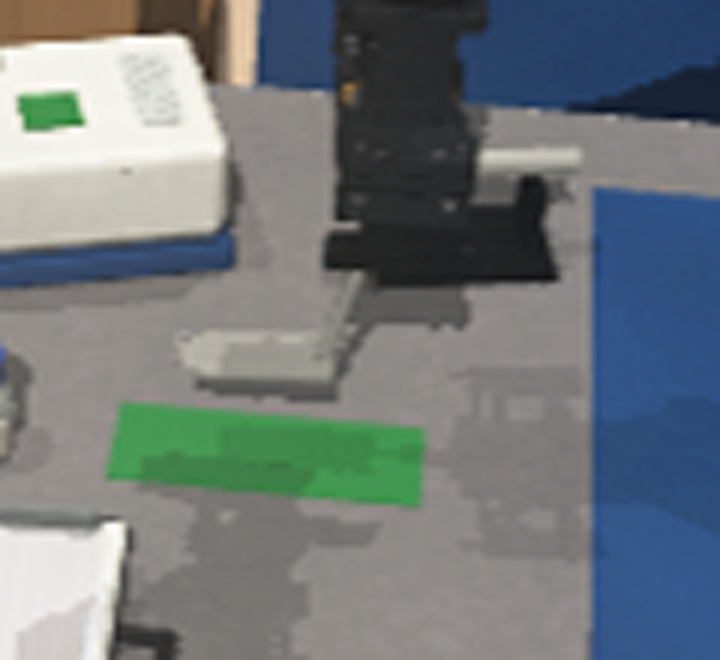

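```bash
python3 -m inch '[[0,0,0,0,0,0,0],[0,0,0,0,0,0,0],[0,0,0,0,0,0,0],[0,0,0,0,0,0,0]]' 60
python3 -c "
from h import *
goto(404,-433.5,150,4)"
python3 -m inch '[[0,-10,5,2,0,0,0],[0,-10,5,2,0,0,0],[0,-10,5,2,0,0,0],[0,-10,5,2,0,0,0]]'
python3 -m inch '[[0,0,0,0,0,0,0],[0,0,0,0,0,0,0]]' 60
python3 -c "
from h import *
goto(404,-433.5,150,4)"
```

```text
time_s: 3.2
tcp_pos: [411.4, -425.7, 148.6]
orientation: [0.999, 0.039, 0.002, -0.003]
contact_force: [-0.5, 0.6, -1.7]
grip_width: 0.174
delta [-7.9  7.2 -1.5] rot [-0.33 -0.25  0.47] tcp [ 411.4 -425.7  148.6] t 3.2 F [-0.5  0.6 -1.7] g 0.174
time_s: 3.53
tcp_pos: [401.5, -431.6, 146.4]
orientation: [0.999, 0.039, 0.002, -0.003]
contact_force: [-0.2, -0.4, -1.5]
grip_width: 0.181
time_s: 3.7
tcp_pos: [401.6, -431.6, 146.5]
orientation: [0.999, 0.039, 0.002, -0.003]
contact_force: [0.4, 0.2, -1.8]
grip_width: 0.176
delta [ 2.2  2.1 -3.5] rot [-0.33 -0.25  0.44] tcp [ 401.6 -431.6  146.5] t 3.7 F [ 0.4  0.2 -1.8] g 0.176
```

```bash
python3 -m inch '[[0,0,-10,-5,0,0,0],[0,2,-35,-15,0,0,0],[0,4,-70,-25,0,0,0],[0,6,-105,-35,0,0,0],[0,8,-140,-45,0,0,0],[0,10,-175,-50,0,0,0],[0,12,-210,-50,0,0,0],[0,14,-245,-50,0,0,0]]' 60
python3 -m inch '[[0,2,-35,0,0,0,0],[0,4,-70,0,0,0,0],[0,6,-105,0,0,0,0],[0,8,-140,0,0,0,0],[0,10,-175,0,0,0,0],[0,12,-205,0,0,0,0],[0,12,-230,0,0,0,0],[0,12,-240,0,0,0,0]]' 60
python3 -m inch '[[0,0,0,0,0,0,0],[0,0,0,0,0,0,0],[0,0,0,0,0,0,0]]' 60
python3 -c "
from h import *
goto(420,100,200,4)
c=cam('top');cv2.imwrite('pics/b1.png',c['img'][:,:,::-1])
c=cam('side');cv2.imwrite('pics/b2.png',c['img'][:,:,::-1])"
```

```text
time_s: 4.37
tcp_pos: [396.2, -184.3, 198.9]
orientation: [0.999, 0.039, 0.003, -0.003]
contact_force: [0.6, 0.2, -0.9]
grip_width: 0.179
time_s: 5.03
tcp_pos: [388.7, 60.0, 200.8]
orientation: [0.999, 0.042, 0.003, -0.003]
contact_force: [-0.2, 0.4, -1.6]
grip_width: 0.177
time_s: 5.28
tcp_pos: [388.5, 59.4, 200.9]
orientation: [0.999, 0.041, 0.004, -0.003]
contact_force: [-0.1, 0.3, -2.0]
grip_width: 0.177
delta [ 34.7 -37.9   1.4] rot [-0.32 -0.42  0.76] tcp [388.5  59.4 200.9] t 5.28 F [-0.1  0.3 -2. ] g 0.177
```

View pics/b1.png

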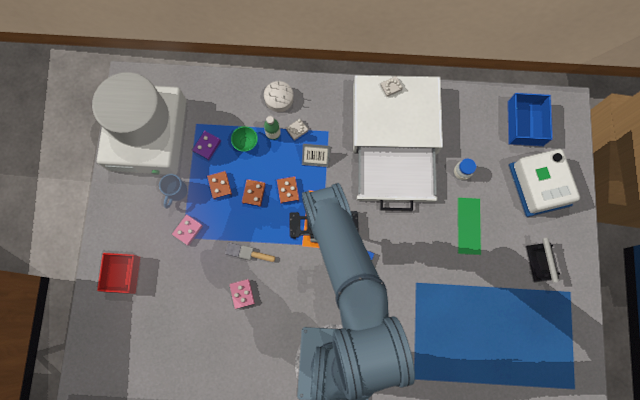

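View pics/b2.png

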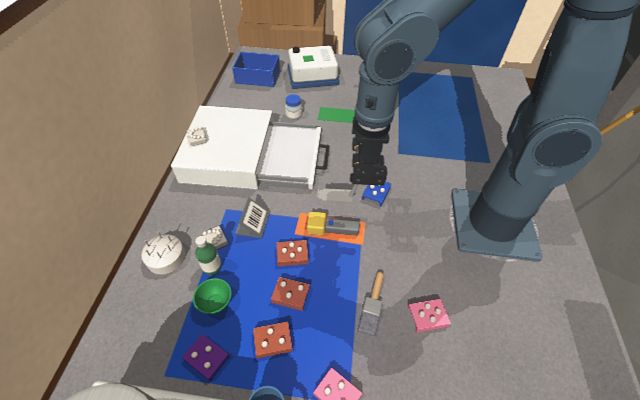

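```bash
cat >> h.py <<'E'
def blade(u0,v0,u1,v1,name,zt):
    c=cam("side"); m=np.zeros((400,640),np.uint8); P=cloud(c)
    k=mask(c,0,180,0,45,110,230); 
    near=(np.abs(P[:,:,2]-zt)<14).astype(np.uint8)*255
    m[v0:v1,u0:u1]=(k&near)[v0:v1,u0:u1]
    m=cv2.morphologyEx(m,cv2.MORPH_OPEN,np.ones((2,2)))
    for b,s,ce in blobs(m,60): print("blade",s,rectw(c,b,zt),"z",np.percentile(P[b][:,2],[10,50,90]))
    k=8; im=cv2.resize(c["img"][v0:v1,u0:u1,::-1],None,fx=k,fy=k,interpolation=cv2.INTER_CUBIC)
    mm=cv2.resize(m[v0:v1,u0:u1],None,fx=k,fy=k,interpolation=cv2.INTER_NEAREST)
    cs,_=cv2.findContours(mm,cv2.RETR_EXTERNAL,cv2.CHAIN_APPROX_NONE);cv2.drawContours(im,cs,-1,(0,0,255),1)
    cv2.imwrite("pics/"+name,im); return c
E
python3 -c "
from h import *
s,p,r=st();print(p,r.as_euler('ZYX',degrees=True))
blade(305,170,385,215,'b3.png',p[2]-52)
"
```

```text
[388.64949579  58.87486634 200.81233768] [   4.66459659   -0.40695692 -179.68079443]
```

View pics/b3.png

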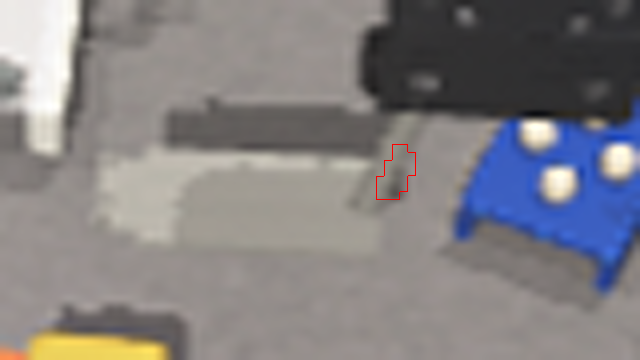

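```bash
python3 -c "
from h import *
c=cam('side');P=cloud(c)
print(np.median(P[192:199,322:350].reshape(-1,3),0), c['hsv'][195,335],c['hsv'][195,325])
uv=np.array([(378,158),(375,250),(105,152),(97,225)])/8+[305,170]
print(ray(c,uv,149))
"
```

```text
[451.71144126  60.80020489 120.14405516] [ 21  21 158] [ 21  19 188]
[[410.69074615  61.22100459 149.        ]
 [408.66593449  98.7854461  149.        ]
 [496.7377985   71.31322331 149.        ]
 [495.13508608 101.34359276 149.        ]]
```

```bash
python3 -c "
from h import *
c=cam('side');zoom(c,300,120,400,215,'b4.png',8)
P=cloud(c)
for (u,v) in [(335,195),(330,190),(372,180),(362,180),(372,150)]: print((u,v),np.median(P[v-1:v+2,u-1:u+2].reshape(-1,3),0))
print(proj(c,[[388,59,200],[388,59,192],[388,59,220]]))
"
```

```text
(335, 195) [453.44831034  60.19228745 119.76961062]
(330, 190) [468.25849481  46.24866414 118.74612942]
(372, 180) [373.47569591 143.22537714 281.26624356]
(362, 180) [394.28492785 144.62186791 278.85990786]
(372, 150) [380.89052553  97.22390591 323.82612859]
[[363.38831876 176.42631593]
 [363.03957285 178.64715757]
 [364.28173474 170.73697196]]
```

View pics/b4.png

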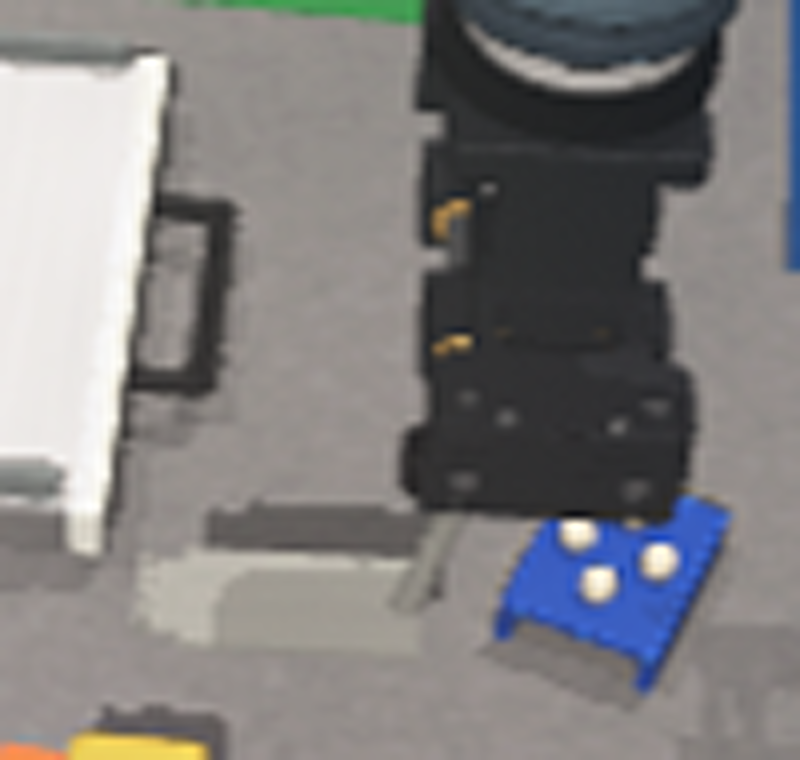

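The side view shows the blade at z≈120 rather than 148. The fingers closed slowly and caught the handle only by their tips during the lift, so I set it back on the pad and regrasp.

```bash
python3 -c "
from h import *
goto(412,-432,130,4.6)"
python3 -m inch '[[0,-2,15,0,0,0,0],[0,-4,45,0,0,0,0],[0,-6,80,0,0,0,0],[0,-8,115,0,0,0,0],[0,-10,150,0,0,0,0],[0,-12,185,0,0,0,0],[0,-14,220,0,0,0,0],[0,-16,250,0,0,0,0]]' 60
python3 -m inch '[[0,0,30,5,0,0,0],[0,-2,65,10,0,0,0],[0,-2,100,20,0,0,0],[0,-2,135,30,0,0,0],[0,-2,170,40,0,0,0],[0,-2,200,50,0,0,0],[0,-2,220,60,0,0,0],[0,-2,230,70,0,0,0]]' 60
python3 -m inch '[[0,0,0,0,0,0,0],[0,0,0,0,0,0,0],[0,0,0,0,0,0,0]]' 60
python3 -c "
from h import *
goto(412,-432,95,4.6)"
```

```text
delta [-17.4 491.8  67.8] rot [-0.33 -0.4   0.08] tcp [388.7  59.1 200.7] t 5.53 F [ 0.4  0.4 -2. ] g 0.174
time_s: 6.2
tcp_pos: [392.6, -194.3, 199.2]
orientation: [0.999, 0.04, 0.003, -0.003]
contact_force: [0.5, 0.2, -2.2]
grip_width: 0.177
time_s: 6.87
tcp_pos: [408.1, -427.5, 127.3]
orientation: [0.999, 0.038, 0.003, -0.002]
contact_force: [-0.0, -0.1, -1.1]
grip_width: 0.178
time_s: 7.12
tcp_pos: [407.9, -427.0, 127.5]
orientation: [0.999, 0.038, 0.003, -0.002]
contact_force: [0.4, 0.2, -1.9]
grip_width: 0.178
delta [ 3.5  5.4 32.5] rot [-0.21 -0.38 -0.29] tcp [ 407.9 -427.   127.5] t 7.12 F [ 0.4  0.2 -1.9] g 0.178
```

```bash
python3 -m inch '[[0,3,4,10,0,0.3,0],[0,3,4,22,0,0.3,0],[0,3,4,32,0,0.3,0],[0,3,4,36,0,0.3,0],[0,3,4,36,0,0.3,0],[0,3,4,36,0,0.3,0]]' 60
python3 -m inch '[[0,0,0,2,0,0,0],[0,0,0,4,0,0,0],[0,0,0,6,0,0,0],[0,0,0,6,0,0,0]]' 60
python3 -c "
from h import *
c=cam('side');zoom(c,300,70,400,150,'c1.png',8)"
```

```text
time_s: 7.62
tcp_pos: [411.3, -430.2, 91.0]
orientation: [0.999, 0.038, 0.006, -0.002]
contact_force: [0.1, 0.2, -1.6]
grip_width: 0.179
time_s: 7.95
tcp_pos: [411.3, -430.2, 84.8]
orientation: [0.999, 0.038, 0.006, -0.002]
contact_force: [0.5, -0.9, -1.1]
grip_width: 0.18
```

View pics/c1.png

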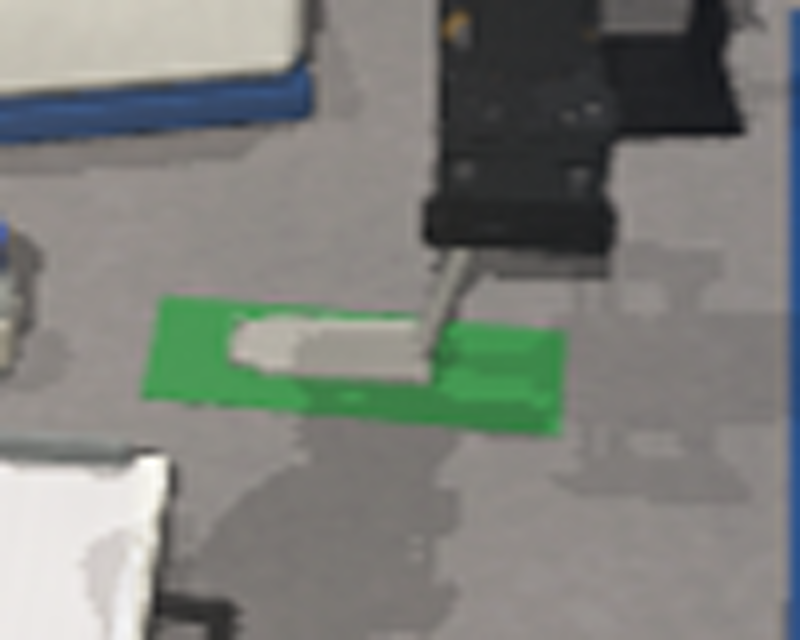

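```bash
python3 -m inch '[[0,0,0,1,0,0,0],[0,0,0,2,0,0,0],[0,0,0,2,0,0,0]]' 60
python3 -m inch '[[0.1,0,0,0,0,0,0],[0.2,0,0,0,0,0,0],[0.3,0,0,0,0,0,0],[0.4,0,0,0,0,0,0],[0.4,0,0,0,0,0,0]]' 60
python3 -m inch '[[0.5,0,0,0,0,0,0],[0.5,0,0,0,0,0,0],[0.5,-4,0,0,0,0,0],[0.5,-8,0,0,0,0,0],[0.5,-8,0,0,0,0,0],[0.5,-8,0,0,0,0,0]]'
python3 -c "
from h import *
c=cam('side');zoom(c,300,70,400,150,'c2.png',8);goto(402,-432,57,4.2)
c=cam('top');zoom(c,430,170,530,270,'c3.png',6)"
```

```text
time_s: 8.25
tcp_pos: [411.3, -430.3, 82.9]
orientation: [0.999, 0.038, 0.006, -0.002]
contact_force: [-0.7, 0.2, -0.4]
grip_width: 0.179
time_s: 8.67
tcp_pos: [411.6, -430.4, 83.1]
orientation: [0.999, 0.038, 0.006, -0.002]
contact_force: [0.7, 0.3, -0.1]
grip_width: 0.392
time_s: 9.17
tcp_pos: [403.0, -431.1, 83.0]
orientation: [0.999, 0.037, 0.006, -0.002]
contact_force: [0.2, 0.5, 0.5]
grip_width: 0.503
delta [-1.7  0.9 26. ] rot [-0.23 -0.66  0.09] tcp [ 403.4 -431.1   83. ] t 9.22 F [ 1.  -0.3  1. ] g 0.501
```

View pics/c2.png

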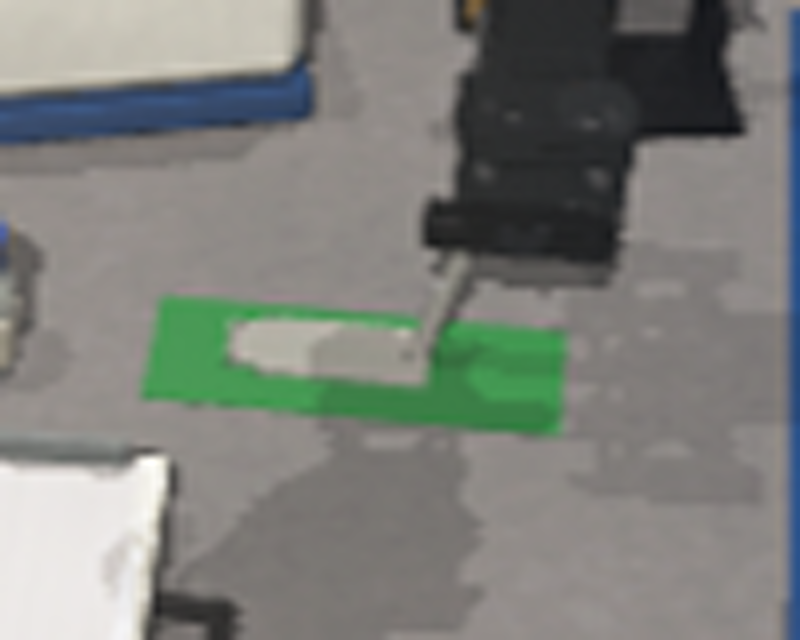

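View pics/c3.png

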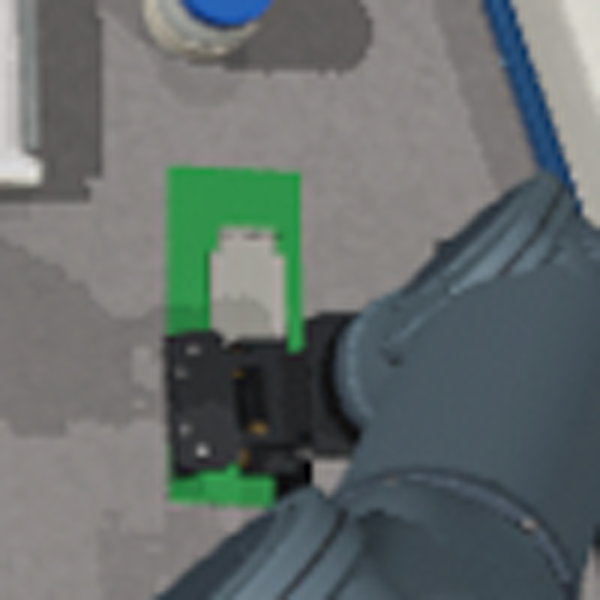

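```bash
python3 -m inch '[[0.5,-1,0.5,8,-0.2,-0.6,0],[0.5,-1.5,0.5,18,-0.2,-0.6,0],[0.5,-1.5,0.5,26,-0.2,-0.6,0],[0.5,-1.5,0.5,26,-0.2,-0.6,0],[0.4,-1.5,0.5,26,-0.2,-0.6,0],[0.3,-1.5,0.5,26,-0.2,-0.6,0],[0.2,-1.5,0.5,26,-0.2,-0.6,0],[0.1,-1.5,0.5,26,-0.2,-0.6,0]]' 60
python3 -m inch '[[0,0,0,0,0,0,0],[0,0,0,0,0,0,0],[0,0,0,0,0,0,0],[0,0,0,0,0,0,0],[0,0,0,0,0,0,0],[0,0,0,0,0,0,0],[0,0,0,0,0,0,0],[0,0,0,0,0,0,0]]' 60
python3 -c "
from h import *
goto(402,-432,57,4.2)"
```

```text
time_s: 9.93
tcp_pos: [402.6, -431.8, 57.4]
orientation: [0.999, 0.038, 0.001, -0.0]
contact_force: [-0.0, -1.2, -0.1]
grip_width: 0.222
time_s: 10.6
tcp_pos: [402.6, -431.8, 57.4]
orientation: [0.999, 0.038, 0.001, 0.0]
contact_force: [1.2, 1.0, -0.7]
grip_width: 0.194
delta [-0.6  0.2  0.4] rot [ 0.  -0.1  0.1] tcp [ 402.6 -431.8   57.4] t 10.6 F [ 1.2  1.  -0.7] g 0.194
```

```bash
python3 -c "
from h import *
c=cam('top');m=np.zeros((400,640),np.uint8)
k=mask(c,0,180,0,60,110,255);m[204:226,461:481]=k[204:226,461:481]
for b,s,ce in blobs(m,40):
  print(s,rectw(c,b,4)); v,u=np.nonzero(b);print('tip x',ray(c,[[471,v.min()-0.5]],4))
  for r in range(v.min(),v.max()+1): 
    uu=u[v==r]; print(r,np.round(ray(c,[[uu.min()-.5,r],[uu.max()+.5,r]],4)[:,:2].ravel(),1))
"
```

```text
[464 208  13  18 210] [ 4.943e+02 -4.295e+02  5.930e+01  3.990e+01 -1.000e-01]
tip x [[ 525.29444327 -432.93128541    4.        ]]
208 [ 522.5 -414.6  524.1 -441.3]
209 [ 519.1 -414.6  520.9 -444.6]
210 [ 515.7 -414.6  517.5 -444.6]
211 [ 512.2 -414.6  514.  -444.5]
212 [ 508.4 -407.9  510.8 -447.8]
213 [ 505.  -407.9  507.6 -451.1]
214 [ 501.6 -407.9  504.2 -451.1]
215 [ 498.2 -407.9  500.8 -451.1]
216 [ 494.8 -407.9  497.4 -451.1]
217 [ 491.5 -407.9  494.  -451. ]
218 [ 488.1 -407.9  490.6 -451. ]
219 [ 484.7 -407.8  487.2 -451. ]
220 [ 481.5 -411.2  483.9 -451. ]
221 [ 478.1 -411.2  480.5 -451. ]
222 [ 474.7 -411.1  477.1 -450.9]
223 [ 471.4 -411.1  473.7 -450.9]
224 [ 468.  -411.1  470.3 -450.9]
225 [ 464.6 -411.1  467.  -450.9]
```

```bash
python3 -c "
from h import *
c=cam('top');d=cam('side')
for n,t,s in [('R',(432.5,360),(397,214)),('M',(294,371),(392,335)),('L',(158,339),(338,473))]:
  print(n,ray(c,np.array(t)/4+[180-.4,100-.4],22)[0],ray(d,np.array(s)/3+[160-.4,180-.4],22)[0])
for n,z in [('R',[(388,318),(462,307),(477,402),(403,413)]),('M',[(265,318),(340,331),(322,424),(248,410)]),('L',[(110,300),(180,284),(207,376),(134,395)])]:
  q=ray(c,np.array(z)/4+[180,100],22)[:,:2]; e=(q[0]+q[1]-q[2]-q[3])/2; f=(q[0]+q[3]-q[1]-q[2])/2
  print(n,np.linalg.norm(e),np.degrees(np.arctan2(e[1],e[0])),np.linalg.norm(f),np.degrees(np.arctan2(-f[0],f[1])))
T=c['camera_from_world'];print(-T[:3,:3].T@T[:3,3]);T=d['camera_from_world'];print(-T[:3,:3].T@T[:3,3])
"
python3 -m inch '[[0,0,0,-5,0,0,0],[0,0,0,-15,0,0,0],[0,0,0,-35,0,0,0],[0,0,0,-60,0,0,0],[0,0,0,-80,0,0,0],[0,0,0,-95,0,0,0],[0,0,0,-100,0,0,0],[0,0,0,-100,0,0,0]]' 60
python3 -c "
from h import *
goto(400,181,120,13)"
```

```text
R [545.66868483 180.31649464  22.        ] [549.12279624 185.37645256  22.        ]
M [529.43795805 294.14650007  22.        ] [532.70592168 297.95371674  22.        ]
L [549.97383655 409.23283236  22.        ] [552.47171356 412.85332745  22.        ]
R 82.3207965171024 12.775597369801808 61.983638387208636 12.156785632833998
M 79.85388028037704 -5.538541317681545 63.03134763534357 -7.093195356506545
L 83.87023743039303 20.329215510671723 60.63077254826368 17.763539111600046
[ 136.32731702   61.66498433 1669.78585172]
[421.40802781 680.10684049 861.70778742]
time_s: 11.42
tcp_pos: [403.1, -432.5, 159.3]
orientation: [0.999, 0.038, 0.002, 0.001]
contact_force: [-0.1, -0.6, -1.7]
grip_width: 0.197
delta [  42.8 -612.1   37.9] rot [ 0.16 -0.21 -8.7 ] tcp [ 403.1 -432.5  159.3] t 11.42 F [-0.1 -0.6 -1.7] g 0.197
```

```bash
python3 -m inch '[[0,-2,-12,0,0,0,0],[0,-4,-40,0,0,0,0],[0,-6,-75,0,0,0,-0.5],[0,-8,-110,0,0,0,-1],[0,-10,-145,0,0,0,-1.5],[0,-12,-180,0,0,0,-2],[0,-14,-215,0,0,0,-2.5],[0,-16,-250,0,0,0,-3]]' 60
python3 -m inch '[[0,-2,-35,0,0,0,0],[0,-4,-70,0,0,0,0],[0,-6,-105,0,0,0,-0.5],[0,-8,-140,0,0,0,-1],[0,-10,-175,0,0,0,-1.5],[0,-12,-205,0,0,0,-2],[0,-14,-230,0,0,0,-2.5],[0,-16,-240,0,0,0,-3]]' 60
python3 -m inch '[[0,0,0,0,0,0,0],[0,0,0,0,0,0,0],[0,0,0,0,0,0,0]]' 60
python3 -c "
from h import *
goto(377,143,125,13)
c=cam('top')
print('brush',ray(c,[(226,244),(229,257),(275,257),(250,245)],10))"
```

```text
time_s: 12.08
tcp_pos: [367.1, -182.5, 157.8]
orientation: [0.998, 0.064, 0.001, 0.001]
contact_force: [1.3, 0.9, -2.2]
grip_width: 0.194
time_s: 12.75
tcp_pos: [319.5, 56.3, 157.0]
orientation: [0.996, 0.092, 0.001, 0.0]
contact_force: [-0.5, -0.0, -1.3]
grip_width: 0.194
time_s: 13.0
tcp_pos: [319.2, 55.5, 156.6]
orientation: [0.996, 0.092, 0.0, 0.001]
contact_force: [0.6, 0.4, -1.5]
grip_width: 0.197
delta [ 72.8 -75.5  31.6] rot [ 0.07 -0.02 -2.47] tcp [319.2  55.5 156.6] t 13.0 F [ 0.6  0.4 -1.5] g 0.197
brush [[353.98159088 369.20571945  10.        ]
 [312.20694828 355.36505848  10.        ]
 [321.02905503 206.31915487  10.        ]
 [355.34197363 290.75651134  10.        ]]
```

```bash
python3 -m inch '[[0,10,-10,4,0,0,0],[0,25,-25,10,0,0,-0.5],[0,40,-40,16,0,0,-1],[0,55,-55,22,0,0,-1.7],[0,66,-68,28,0,0,-2.4],[0,73,-75.5,31.6,0,0,-2.4],[0,73,-75.5,31.6,0,0,-2.4],[0,73,-75.5,31.6,0,0,-2.4]]' 60
python3 -m inch '[[0,0,0,0,0,0,0],[0,0,0,0,0,0,0]]' 60
python3 -c "
from h import *
goto(377,143,125,13)
c=cam('top');zoom(c,240,150,340,250,'d1.png',6)
c=cam('side');zoom(c,255,200,385,290,'d2.png',6)
"
```

```text
time_s: 13.72
tcp_pos: [377.2, 141.8, 124.8]
orientation: [0.994, 0.112, -0.0, 0.001]
contact_force: [-0.5, 0.1, -1.7]
grip_width: 0.193
time_s: 13.88
tcp_pos: [376.6, 140.3, 124.9]
orientation: [0.994, 0.111, -0.001, 0.001]
contact_force: [0.1, -0.2, -2.0]
grip_width: 0.195
delta [ 1.  -2.5 -0.1] rot [ 0.16  0.1  -0.29] tcp [376.6 140.3 124.9] t 13.88 F [ 0.1 -0.2 -2. ] g 0.195
```

View pics/d1.png

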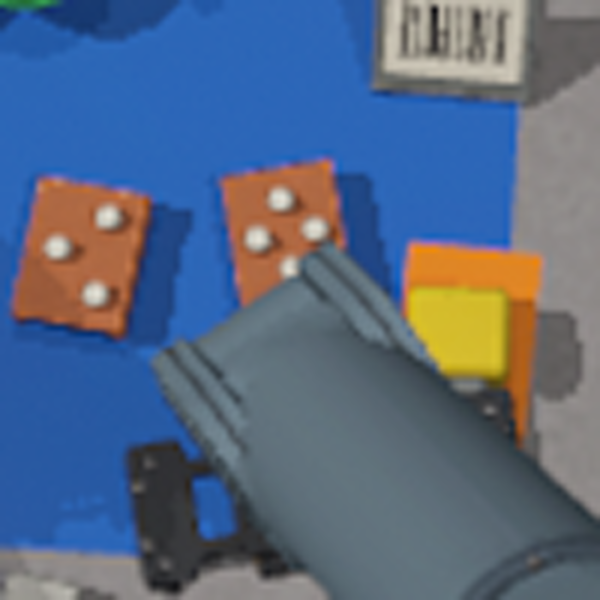

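View pics/d2.png

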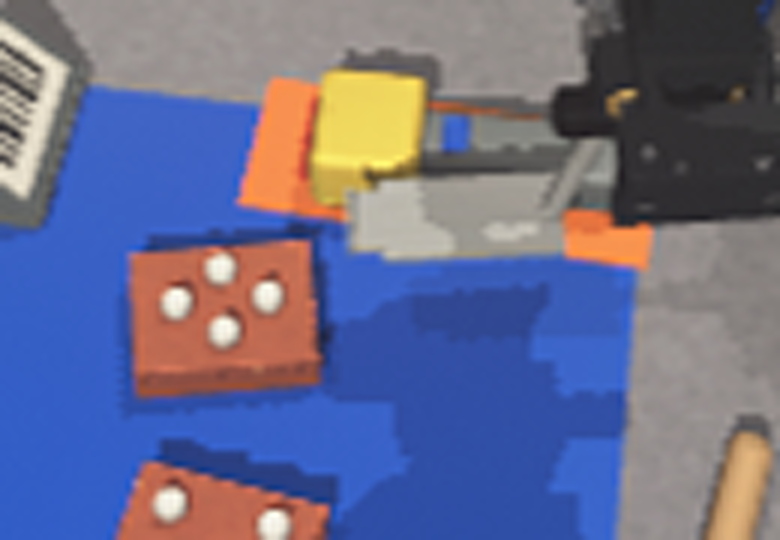

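```bash
python3 -c "
from h import *
d=cam('side');P=cloud(d)
q=np.array([(385,257),(565,251),(378,182),(545,174),(351,192),(355,250)])/6+[255-.4,200-.4]
w=ray(d,q,71.5);print(np.round(w,1))
s,p,r=st();a=r.as_euler('ZYX',degrees=True)[0];print(p,a)
ux=np.array([np.cos(np.radians(a)),np.sin(np.radians(a))]);uy=np.array([-ux[1],ux[0]])
for k in w: print('rel fwd,left',np.round([(k[:2]-p[:2])@ux,(k[:2]-p[:2])@uy],1))
print(np.median(P[236:242,318:345].reshape(-1,3),0))
q=np.array([(131,253),(310,240),(319,356),(138,371)])/6+[255-.4,200-.4]
print('tray top corners',np.round(ray(d,q,22),1), ray(d,q,22).mean(0))
"
```

```text
[[479.3 180.5  71.5]
 [404.7 166.7  71.5]
 [487.4 143.3  71.5]
 [416.6 128.8  71.5]
 [498.1 150.1  71.5]
 [492.2 178.9  71.5]]
[377.05970318 141.12866852 125.02618133] 12.758443603902613
rel fwd,left [108.4  15.8]
rel fwd,left [32.6 18.8]
rel fwd,left [108.1 -22.3]
rel fwd,left [ 35.8 -20.8]
rel fwd,left [120. -18.]
rel fwd,left [120.6  11.4]
[449.43896936 164.17782551  70.9190326 ]
tray top corners [[595.2 163.3  22. ]
 [517.4 145.1  22. ]
 [504.3 203.1  22. ]
 [580.  221.5  22. ]] [549.21085721 183.26663368  22.        ]
```

```bash
cat >> h.py <<'E'
# calibrated grasp (side camera frame): lifter yaw = tool yaw-DY ; origin at fwd FX, left FL
DY,FX,FL,GZ=1.8,75.,-2.3,56.4
def lgo(x,y,z,yaw,back=0,up=0):
    b=np.radians(yaw);x-=back*np.cos(b);y-=back*np.sin(b)
    a=np.radians(yaw+DY);tx=x-FX*np.cos(a)+FL*np.sin(a);ty=y-FX*np.sin(a)-FL*np.cos(a)
    print("tcp target",np.round([tx,ty,z+GZ],1)); goto(tx,ty,z+GZ,yaw+DY)
E
python3 -c "
from h import *
lgo(549.2,183.3,5,13.2,98)"
```

```text
tcp target [380.7 143.7  61.4]
delta [ 4.2 -1.9 63.6] rot [ 0.13  0.04 -2.24] tcp [377.1 141.1 125. ] t 14.03 F [ 0.4 -0.4 -1.6] g 0.2
```

```bash
python3 -m inch '[[0,1,0,8,0,0,-0.5],[0,3,-1,22,0,0,-1.4],[0,4.2,-1.9,38,0,0,-2.2],[0,4.2,-1.9,52,0,0,-2.2],[0,4.2,-1.9,60,0,0,-2.2],[0,4.2,-1.9,63.6,0,0,-2.2],[0,4.2,-1.9,63.6,0,0,-2.2],[0,4.2,-1.9,63.6,0,0,-2.2]]' 60
python3 -c "
from h import *
lgo(549.2,183.3,5,13.2,98)
c=cam('side');zoom(c,255,210,385,290,'d3.png',6)
"
```

```text
time_s: 14.7
tcp_pos: [380.8, 143.8, 61.5]
orientation: [0.991, 0.13, -0.0, 0.001]
contact_force: [-0.3, -0.1, -1.1]
grip_width: 0.198
tcp target [380.7 143.7  61.4]
delta [-0.   0.1  0.1] rot [ 0.12  0.04 -0.03] tcp [380.8 143.8  61.5] t 14.7 F [-0.3 -0.1 -1.1] g 0.198
```

View pics/d3.png

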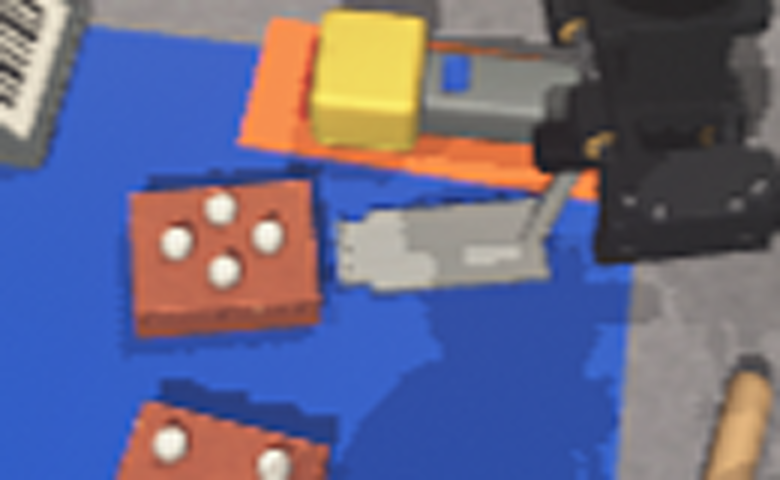

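```bash
python3 -c "
from h import *
d=cam('side')
f=lambda q,z:np.round(ray(d,np.array(q)/6+[255-.4,210-.4],z)[:,:2],1)
b=f([(375,291),(548,277),(375,210),(525,199),(338,222),(343,281)],8);print(b)
t=f([(140,336),(319,321)],2);print('tray near bottom edge',t)
u=f([(130,194),(309,181),(320,298),(135,310)],22);print(u,u.mean(0))
a=np.radians(13.2);uy=np.array([-np.sin(a),np.cos(a)])
print('lat blade near,far,tip', b@uy,'tray near edge',t@uy,'tray top',u@uy)
"
```

```text
[[481.7 189.2]
 [407.1 171.3]
 [487.4 147.8]
 [421.  132.3]
 [503.  156.5]
 [496.4 186.2]]
tray near bottom edge [[580.4 222.5]
 [504.4 204.1]]
[[595.5 163.9]
 [517.7 145.7]
 [503.7 204. ]
 [581.4 221.2]] [549.575 183.7  ]
lat blade near,far,tip [74.20451429 73.81242684 32.59674775 32.66877253 37.50461063 67.92701979] tray near edge [84.08646088 83.52727519] tray top [23.58663903 23.63320069 83.58976291 82.59245743]
```

```bash
python3 -m inch '[[0,6,0.2,0,0,0,0],[0,18,0.6,0,0,0,0],[0,32,1,0,0,0,0],[0,46,1.4,0,0,0,0],[0,60,1.9,0,0,0,0],[0,74,2.3,0,0,0,0],[0,85,2.7,0,0,0,0],[0,90,2.8,0,0,0,0]]' 60
python3 -m inch '[[0,3,0.1,0,0,0,0],[0,6,0.2,0,0,0,0],[0,7,0.2,0,0,0,0],[0,7,0.2,0,0,0,0]]' 60
python3 -c "
from h import *
lgo(549.2,183.3,5,13.2,0)
c=cam('side');zoom(c,255,210,385,290,'d4.png',6)
"
```

```text
time_s: 15.47
tcp_pos: [471.3, 165.0, 62.7]
orientation: [0.992, 0.13, 0.002, 0.001]
contact_force: [0.2, -0.6, -1.5]
grip_width: 0.194
time_s: 15.8
tcp_pos: [477.7, 166.5, 62.6]
orientation: [0.992, 0.13, 0.001, 0.001]
contact_force: [0.1, -0.2, -3.1]
grip_width: 0.192
tcp target [476.2 166.1  61.4]
delta [-1.6 -0.1  1.2] rot [ 0.1  -0.15 -0.08] tcp [477.7 166.5  62.6] t 15.8 F [ 0.1 -0.2 -3.1] g 0.192
```

View pics/d4.png

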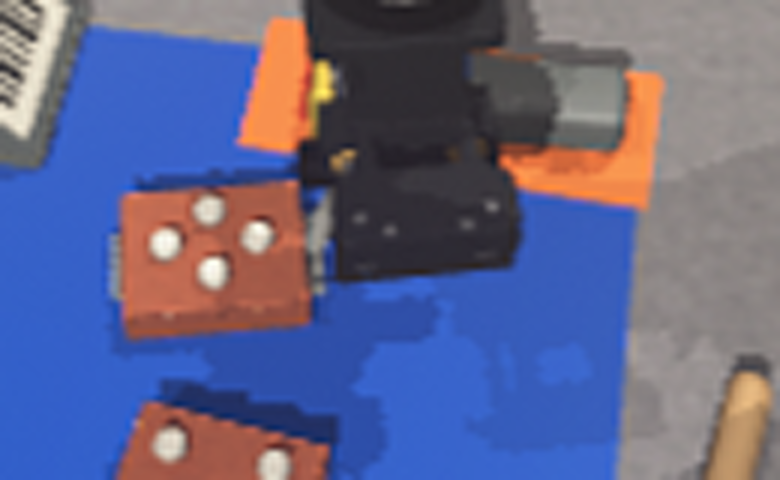

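```bash
python3 -m inch '[[0,-1,0,0,0,0,0],[0,-2,0,0,0,0,0],[0,-2,0,-3,0,0,0],[0,-2,0,-6,0,0,0],[0,-2,0,-9,0,0,0],[0,-2,0,-12,0,0,0],[0,-2,0,-15,0,0,0],[0,-2,0,-18,0,0,0]]' 60
python3 -m inch '[[0,0,0,-3,0,0,0],[0,0,0,-8,0,0,0],[0,0,0,-14,0,0,0],[0,0,0,-20,0,0,0],[0,0,0,-24,0,0,0],[0,0,0,-25,0,0,0],[0,0,0,-25,0,0,0]]' 60
python3 -c "
from h import *
goto(476,166,105,15)
c=cam('side');zoom(c,255,190,385,290,'d5.png',6)
"
```

```text
time_s: 16.52
tcp_pos: [475.6, 165.9, 81.0]
orientation: [0.992, 0.13, 0.001, 0.001]
contact_force: [-0.5, 0.6, -3.8]
grip_width: 0.197
time_s: 17.1
tcp_pos: [475.9, 166.0, 106.4]
orientation: [0.992, 0.13, 0.002, 0.001]
contact_force: [0.9, -0.3, -4.0]
grip_width: 0.195
delta [0.1 0.  1.4] rot [ 0.1  -0.2  -0.09] tcp [475.9 166.  106.4] t 17.1 F [ 0.9 -0.3 -4. ] g 0.195
```

View pics/d5.png

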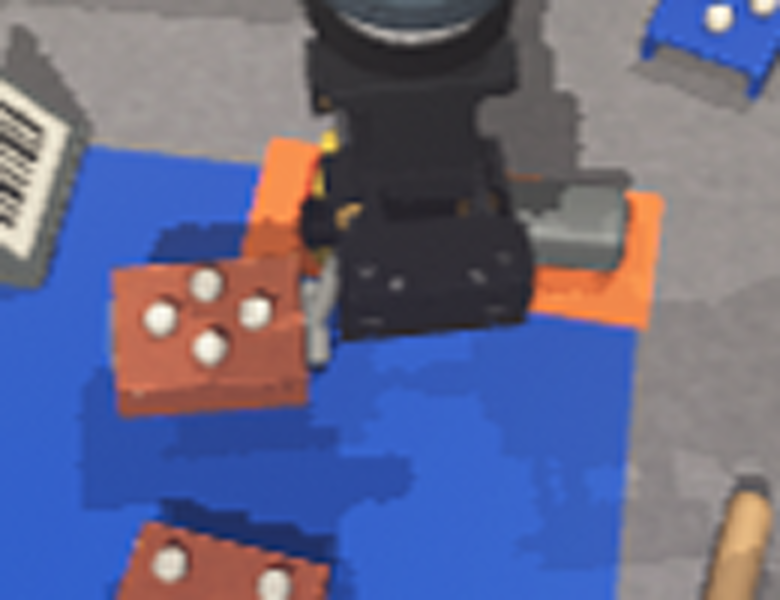

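```bash
python3 -c "
from h import *
d=cam('side');zoom(d,220,110,340,200,'e1.png',6)
c=cam('top');zoom(c,340,130,460,220,'e2.png',6)
"
```

```text
(no output)
```

View pics/e1.png

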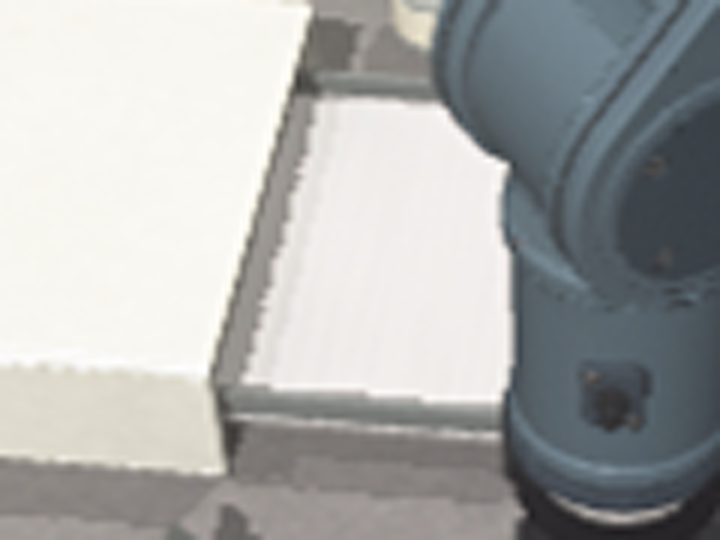

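View pics/e2.png

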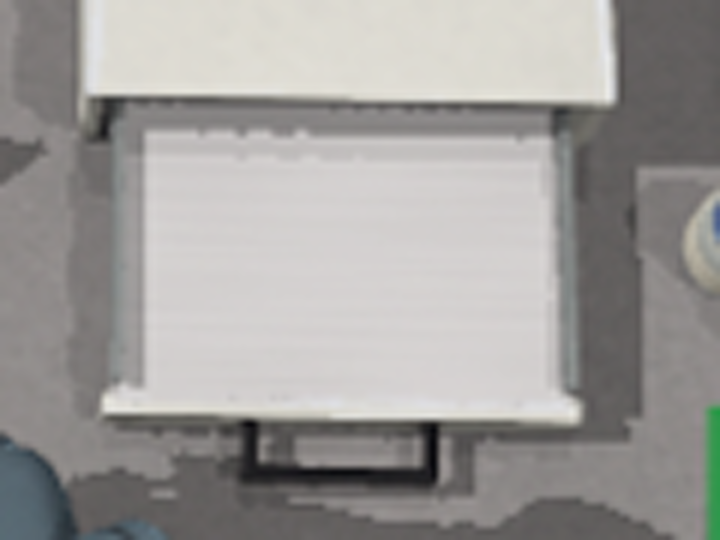

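```bash
python3 -m inch '[[0,0,0,-4,0,0,0],[0,0,0,-12,0,0,0],[0,0,0,-24,0,0,0],[0,0,0,-38,0,0,0],[0,0,0,-50,0,0,0],[0,0,0,-59,0,0,0],[0,0,0,-63,0,0,0],[0,0,0,-64,0,0,0]]' 60
python3 -m inch '[[0,0,0,0,0,0,0],[0,0,0,0,0,0,0]]' 60
python3 -c "
from h import *
lgo(619,-252,114,2.6)
"
```

```text
time_s: 17.92
tcp_pos: [475.6, 166.1, 170.6]
orientation: [0.992, 0.13, 0.002, 0.001]
contact_force: [-0.3, 0.3, -2.7]
grip_width: 0.193
time_s: 18.08
tcp_pos: [475.4, 165.9, 170.3]
orientation: [0.992, 0.13, 0.002, 0.001]
contact_force: [-0.2, 0.4, -2.8]
grip_width: 0.197
tcp target [ 544.  -255.5  170.4]
delta [-42.1 424.8   0.6] rot [ 0.09 -0.19 10.51] tcp [475.4 165.9 170.3] t 18.08 F [-0.2  0.4 -2.8] g 0.197
```

```bash
python3 -m inch '[[0,0,4,0,0,0,0],[0,-1,14,0,0,0,0.3],[0,-3,30,0,0,0,0.8],[0,-5,51,0,0,0,1.3],[0,-7,75,0,0,0,1.9],[0,-10,100,0,0,0,2.5],[0,-13,125,0,0,0,3.1],[0,-15,150,0,0,0,3.7]]' 60
python3 -c "
from h import *
lgo(619,-252,114,2.6)
"
```

```text
time_s: 18.75
tcp_pos: [499.0, 14.7, 170.1]
orientation: [0.995, 0.097, 0.001, 0.001]
contact_force: [1.4, -0.6, -2.5]
grip_width: 0.197
tcp target [ 544.  -255.5  170.4]
delta [ -7.9 273.8   0.3] rot [ 0.11 -0.12  6.73] tcp [499.   14.7 170.1] t 18.75 F [ 1.4 -0.6 -2.5] g 0.197
```

```bash
python3 -m inch '[[0,0,25,0,0,0,0.6],[0,-1,50,0,0,0,1.2],[0,-2,75,0,0,0,1.8],[0,-3,100,0,0,0,2.4],[0,-4,125,0,0,0,3],[0,-5,150,0,0,0,3.6],[0,-5.5,175,0,0,0,4.2],[0,-6,200,0,0,0,4.8]]' 60
python3 -m inch '[[0,0,22,0,0,0,0.6],[0,-1,42,0,0,0,1.2],[0,-2,58,0,0,0,1.8],[0,-2,68,0,0,0,2],[0,-2,72,0,0,0,2],[0,-2,72,0,0,0,2],[0,-2,72,0,0,0,2]]' 60
python3 -c "
from h import *
lgo(619,-252,114,2.6)
c=cam('top');zoom(c,340,100,460,220,'e3.png',6)
d=cam('side');zoom(d,220,70,340,190,'e4.png',6)
"
```

```text
time_s: 19.42
tcp_pos: [530.8, -185.1, 170.0]
orientation: [0.999, 0.054, 0.0, 0.001]
contact_force: [0.9, 0.0, -2.6]
grip_width: 0.196
time_s: 20.0
tcp_pos: [536.8, -255.6, 170.0]
orientation: [0.999, 0.038, 0.0, 0.0]
contact_force: [0.3, -0.1, -3.0]
grip_width: 0.191
tcp target [ 544.  -255.5  170.4]
delta [ 7.3  0.4 -0.4] rot [ 0.05 -0.05 -0.09] tcp [ 536.8 -255.6  170. ] t 20.0 F [ 0.3 -0.1 -3. ] g 0.191
```

View pics/e3.png

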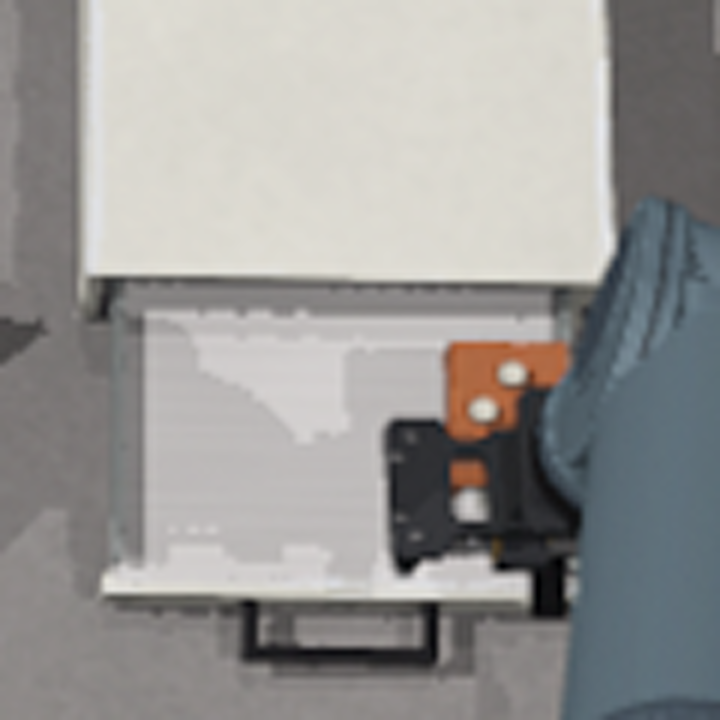

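View pics/e4.png

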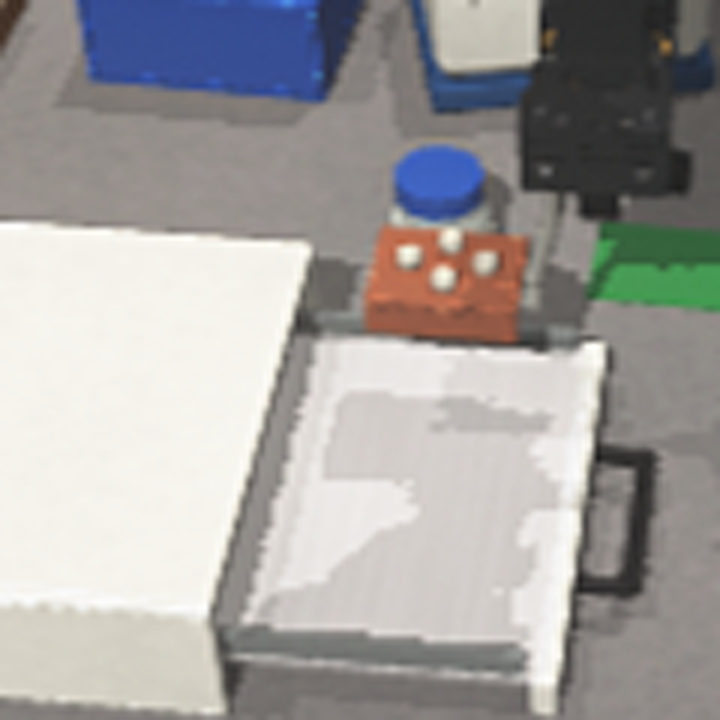

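```bash
python3 -c "
from h import *
d=cam('side')
f=lambda q,z:np.round(ray(d,np.array(q)/6+[220-.4,70-.4],z)[:,:2],1)
print('deck front corners',f([(606,342),(558,680)],32))
print('rim inner near',f([(245,630),(525,645)],44), 'rim inner far', f([(330,332),(585,345)],38))
u=f([(383,228),(528,238),(521,308),(368,300)],123);print(u,u.mean(0))
"
```

```text
deck front corners [[ 539.1 -309.9]
 [ 528.7  -50. ]]
rim inner near [[687.1 -49.7]
 [546.9 -60.1]] rim inner far [[ 694.9 -288. ]
 [ 549.7 -298.3]]
[[ 656.5 -276.2]
 [ 578.5 -279.3]
 [ 573.2 -221.5]
 [ 652.6 -216. ]] [ 615.2  -248.25]
```

```bash
python3 -m inch '[[0,1,1,4,0,0,0],[0,3,2.5,14,0,0,0],[0,4,4,28,0,0,0],[0,5,4.5,42,0,0,0],[0,5,4.5,52,0,0,0],[0,5,4.5,59,0,0,0],[0,5,4.5,62,0,0,0],[0,5,4.5,63,0,0,0]]' 60
python3 -m inch '[[0,0,0,2,0,0,0],[0,0,0,4,0,0,0],[0,0,0,6,0,0,0],[0,0,0,8,0,0,0],[0,0,0,10,0,0,0],[0,0,0,12,0,0,0],[0,0,0,13,0,0,0],[0,0,0,13,0,0,0]]' 60
python3 -c "
from h import *
goto(542,-260,93.4,4.4)
d=cam('side');zoom(d,220,70,340,190,'e5.png',6)
"
```

```text
time_s: 20.82
tcp_pos: [541.8, -259.4, 106.2]
orientation: [0.999, 0.038, -0.0, 0.0]
contact_force: [0.3, -0.0, -2.8]
grip_width: 0.195
time_s: 21.48
tcp_pos: [541.8, -259.3, 93.0]
orientation: [0.999, 0.038, -0.0, 0.0]
contact_force: [0.1, -0.8, -1.9]
grip_width: 0.196
delta [ 0.2  0.7 -0.4] rot [ 0.02  0.03 -0.04] tcp [ 541.8 -259.3   93. ] t 21.48 F [ 0.1 -0.8 -1.9] g 0.196
```

View pics/e5.png

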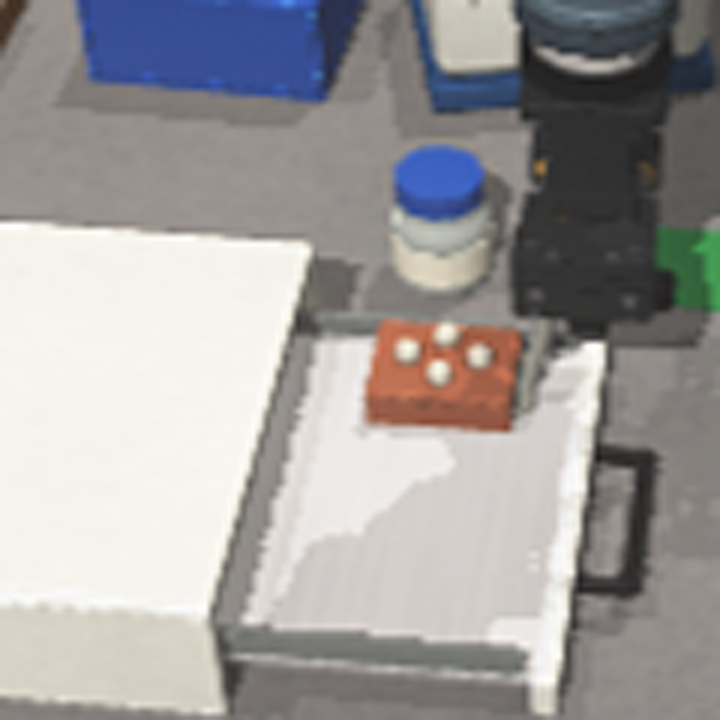

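```bash
python3 -m inch '[[0,-3,-0.1,0,0,0,0],[0,-12,-0.4,0,0,0,0],[0,-26,-0.8,0,0,0,0],[0,-42,-1.3,0,0,0,0],[0,-60,-1.9,0,0,0,0],[0,-78,-2.4,0,0,0,0],[0,-94,-2.9,0,0,0,0],[0,-106,-3.3,0,0,0,0]]' 60
python3 -m inch '[[0,-3,0,-5,0,0,0],[0,-5,0,-20,0,0,0],[0,-5,0,-40,0,0,0],[0,-5,0,-60,0,0,0],[0,-5,0,-70,0,0,0],[0,-5,0,-70,0,0,0],[0,-5,0,-70,0,0,0]]' 60
python3 -c "
from h import *
d=cam('side');cv2.imwrite('pics/f1.png',d['img'][:,:,::-1])
c=cam('top');cv2.imwrite('pics/f1t.png',c['img'][:,:,::-1])
"
```

```text
time_s: 22.2
tcp_pos: [433.3, -264.4, 93.2]
orientation: [0.999, 0.038, -0.001, 0.0]
contact_force: [-0.7, 0.0, -2.2]
grip_width: 0.198
time_s: 22.78
tcp_pos: [428.6, -264.8, 163.3]
orientation: [0.999, 0.038, -0.0, 0.001]
contact_force: [-0.3, -0.2, -2.2]
grip_width: 0.192
```

View pics/f1.png

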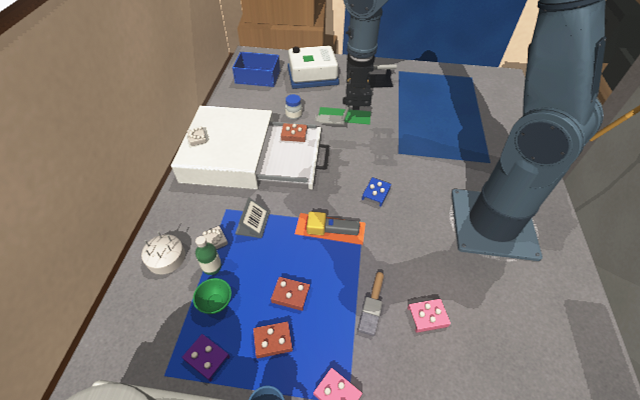

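View pics/f1t.png

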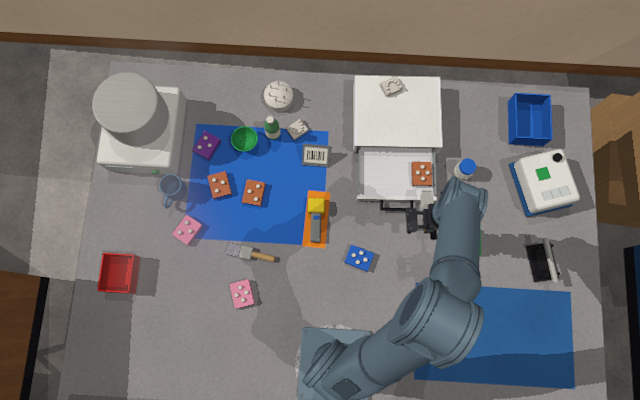

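```bash
python3 -c "
from h import *
lgo(532.5,298,100,-6.5,115)
d=cam('side');zoom(d,240,265,340,365,'f2.png',6)
"
```

```text
tcp target [343.7 319.5 156.4]
delta [ -40.  -588.4    6.2] rot [-0.01  0.18  9.01] tcp [ 427.8 -264.3  162.2] t 22.88 F [-0.8  0.8 -1.9] g 0.2
```

View pics/f2.png

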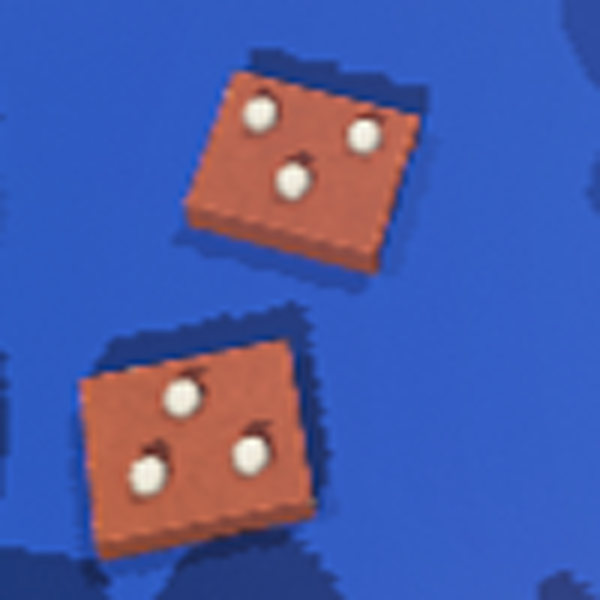

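```bash
python3 -c "
from h import *
d=cam('side')
def f(q,z): return ray(d,np.array(q)/6+[240-.4,265-.4],z)[:,:2]
for n,q,e in [('M',[(237,71),(419,117),(380,250),(190,206)],[(188,225),(377,272)]),('L',[(80,382),(288,341),(313,497),(97,540)],[(102,559),(313,516)])]:
  w=f(q,22);c=w.mean(0);v=(w[0]+w[3]-w[1]-w[2])/2;l=(w[3]+w[2]-w[0]-w[1])/2
  b=f(e,2);y=np.degrees(np.arctan2(v[1],v[0]));y2=np.degrees(np.arctan2(*(b[0]-b[1])[::-1]))
  y3=np.degrees(np.arctan2(-l[0],l[1]))
  a=np.radians((y+y2)/2);uy=np.array([-np.sin(a),np.cos(a)])
  print(n,c,np.linalg.norm(v),np.linalg.norm(l),'yaw',y,y2,y3,'lat centre top',c@uy,'from bottom edge',(b@uy).mean()-31)
"
python3 -m inch '[[0,-1,-12,0,0,0,0.2],[0,-3,-36,0,0,0,0.6],[0,-6,-70,0,0,0,1.2],[0,-9,-105,0,0,0,1.8],[0,-12,-140,0,0,0,2.4],[0,-15,-175,0,0,0,3],[0,-18,-210,0,0,0,3.5],[0,-20,-245,0,0,0,4]]' 60
python3 -m inch '[[0,0,-35,0,0,0,0.6],[0,0,-70,0,0,0,1.2],[0,0,-105,0,0,0,1.8],[0,0,-140,0,0,0,2.4],[0,0,-175,0,0,0,3],[0,0,-210,0,0,0,3.5],[0,0,-240,0,0,0,4],[0,0,-255,0,0,0,4.5]]' 60
python3 -m inch '[[0,0,0,0,0,0,0],[0,0,0,0,0,0,0],[0,0,0,0,0,0,0]]' 60
python3 -c "
from h import *
lgo(532.5,298,30,-6.5,115)
"
```

```text
M [531.80597616 297.60112646] 78.68412682193834 60.2971007825915 yaw -6.302523252198155 -6.288817837849569 -6.3189691837137945 lat centre top 354.12378678694137 from bottom edge 353.82023878093344
L [552.69593658 413.69180476] 79.60161685344667 59.38540706949156 yaw 19.347915704871962 19.330035329326265 19.832882492098943 lat centre top 207.3208549011115 from bottom edge 206.69958723367083
time_s: 23.65
tcp_pos: [387.7, -19.3, 161.9]
orientation: [1.0, 0.003, -0.002, -0.0]
contact_force: [0.8, 0.5, -1.5]
grip_width: 0.194
time_s: 24.32
tcp_pos: [384.7, 240.5, 161.9]
orientation: [0.999, -0.035, -0.003, -0.001]
contact_force: [-0.4, 0.2, -1.5]
grip_width: 0.196
time_s: 24.57
tcp_pos: [384.0, 239.1, 161.4]
orientation: [0.999, -0.035, -0.003, -0.001]
contact_force: [0.4, -0.8, -1.6]
grip_width: 0.196
tcp target [343.7 319.5  86.4]
delta [-45.3 -77.3  75.4] rot [-0.05  0.37  0.73] tcp [384.  239.1 161.4] t 24.57 F [ 0.4 -0.8 -1.6] g 0.196
```

```bash
python3 -m inch '[[0,-8,-12,0,0,0,0],[0,-20,-35,5,0,0.1,0.2],[0,-32,-55,15,0,0.2,0.5],[0,-40,-70,28,0,0.3,0.6],[0,-45,-77.3,45,0,0.3,0.7],[0,-45,-77.3,62,0,0.3,0.7],[0,-45,-77.3,73,0,0.3,0.7],[0,-45,-77.3,75,0,0.3,0.7]]' 60
python3 -m inch '[[0,0,0,0,0,0,0],[0,0,0,0,0,0,0],[0,0,0,0,0,0,0]]' 60
python3 -c "
from h import *
lgo(531.8,297.5,5,-6.3,98)
"
```

```text
time_s: 25.23
tcp_pos: [343.3, 316.7, 85.0]
orientation: [0.999, -0.042, -0.002, 0.001]
contact_force: [-0.2, 0.2, -2.0]
grip_width: 0.196
time_s: 25.48
tcp_pos: [344.0, 316.2, 85.7]
orientation: [0.999, -0.042, -0.001, 0.001]
contact_force: [0.0, 0.1, -1.6]
grip_width: 0.195
tcp target [359.8 316.4  61.4]
delta [15.8 -1.6 24.2] rot [ 0.14  0.15 -0.35] tcp [344.  316.2  85.7] t 25.48 F [ 0.   0.1 -1.6] g 0.195
```

```bash
python3 -m inch '[[0,3,0,6,0,0,-0.2],[0,9,-1,14,0,0,-0.3],[0,14,-1.5,21,0,0,-0.3],[0,15.8,-1.6,24.2,0,0,-0.3],[0,15.8,-1.6,24.2,0,0,-0.3],[0,15.8,-1.6,24.2,0,0,-0.3]]' 60
python3 -c "
from h import *
lgo(531.8,297.5,5,-6.3,98)
c=cam('side');zoom(c,255,255,385,345,'f3.png',6)
"
```

```text
time_s: 25.98
tcp_pos: [359.6, 316.2, 61.0]
orientation: [0.999, -0.04, -0.002, 0.002]
contact_force: [-0.3, 0.4, -1.8]
grip_width: 0.2
tcp target [359.8 316.4  61.4]
delta [ 0.1 -0.2 -0.4] rot [ 0.18  0.19 -0.06] tcp [359.6 316.2  61. ] t 25.98 F [-0.3  0.4 -1.8] g 0.2
```

View pics/f3.png

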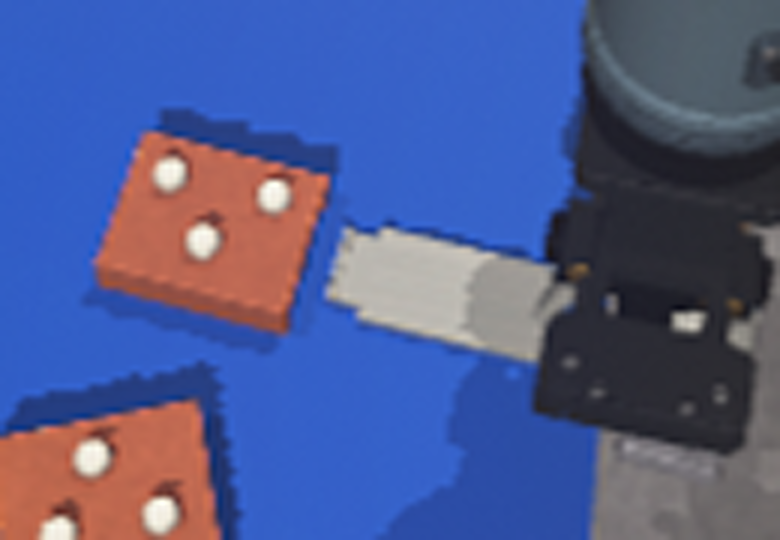

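```bash
python3 -c "
from h import *
d=cam('side')
f=lambda q,z:np.round(ray(d,np.array(q)/6+[255-.4,255-.4],z)[:,:2],1)
b=f([(360,318),(530,361),(388,229),(548,266),(346,228),(329,298)],8);print(b)
t=f([(98,286),(287,333)],2)
u=f([(148,131),(329,176),(291,312),(97,265)],22);print(u.mean(0))
a=np.radians(-6.3);uy=np.array([-np.sin(a),np.cos(a)]);ux=np.array([uy[1],-uy[0]])
print('lat near,far,tip', b@uy,'tray near edge',t@uy,'tray top',u@uy)
print('fwd tip',b[4:]@ux-46,u.mean(0)@ux)
"
```

```text
[[469.  324.8]
 [399.8 332.9]
 [463.  285.3]
 [396.3 292.1]
 [480.1 287.4]
 [482.5 318.2]]
[531.9   297.575]
lat near,far,tip [374.30391023 374.76137965 334.38404663 333.82370257 338.34782135
 369.22518113] tray near edge [385.23870411 385.27265622] tray top [323.25544815 324.16074783 384.36838836 384.79786122]
fwd tip [399.66301371 398.66870322] 496.0336445836923
```

```bash
python3 -m inch '[[0,6,0.2,0,0,0,0],[0,18,0.6,0,0,0,0],[0,32,1,0,0,0,0],[0,46,1.4,0,0,0,0],[0,60,1.9,0,0,0,0],[0,74,2.3,0,0,0,0],[0,84,2.6,0,0,0,0],[0,88,2.7,0,0,0,0]]' 60
python3 -m inch '[[0,2,0.1,0,0,0,0],[0,4,0.2,0,0,0,0],[0,4,0.2,0,0,0,0],[0,4,0.2,0,0,0,0]]' 60
python3 -c "
from h import *
lgo(531.8,297.5,5,-6.3,0)
c=cam('side');zoom(c,255,255,385,345,'f4.png',6)
"
```

```text
time_s: 26.75
tcp_pos: [450.1, 305.9, 61.3]
orientation: [0.999, -0.041, -0.001, 0.001]
contact_force: [-0.7, 0.5, -1.4]
grip_width: 0.196
time_s: 27.08
tcp_pos: [453.5, 305.6, 61.3]
orientation: [0.999, -0.041, -0.001, 0.001]
contact_force: [1.3, 0.6, -0.8]
grip_width: 0.193
tcp target [457.2 305.7  61.4]
delta [ 3.7 -0.4 -0.1] rot [ 0.13  0.09 -0.17] tcp [453.5 305.6  61.3] t 27.08 F [ 1.3  0.6 -0.8] g 0.193
```

View pics/f4.png

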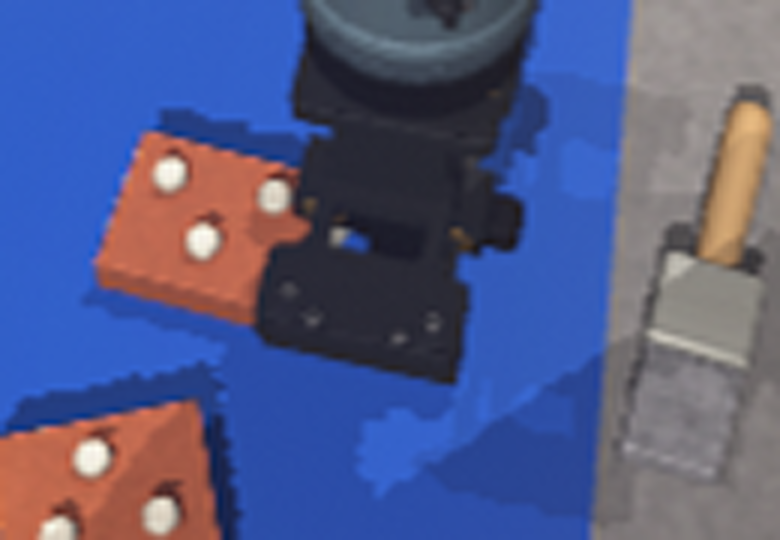

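```bash
python3 -m inch '[[0,1.5,0,0,0,0,0],[0,3,0.1,0,0,0,0],[0,3.5,0.1,0,0,0,0],[0,3.5,0.1,0,0,0,0],[0,3.5,0.1,-3,0,0,0],[0,3.5,0.1,-6,0,0,0],[0,3.5,0.1,-9,0,0,0],[0,3.5,0.1,-12,0,0,0]]' 60
python3 -m inch '[[0,0,0,-3,0,0,0],[0,0,0,-6,0,0,0],[0,0,0,-10,0,0,0],[0,0,0,-16,0,0,0],[0,0,0,-22,0,0,0],[0,0,0,-25,0,0,0],[0,0,0,-25,0,0,0]]' 60
python3 -c "
from h import *
lgo(531.8,297.5,5,-6.3,0)
c=cam('side');zoom(c,255,245,385,335,'f5.png',6)
"
```

```text
time_s: 27.8
tcp_pos: [457.0, 305.3, 73.7]
orientation: [0.999, -0.041, -0.001, 0.001]
contact_force: [-0.2, 0.9, -3.3]
grip_width: 0.198
time_s: 28.38
tcp_pos: [457.6, 305.7, 99.7]
orientation: [0.999, -0.041, -0.0, 0.001]
contact_force: [0.2, 0.1, -2.4]
grip_width: 0.196
tcp target [457.2 305.7  61.4]
delta [-0.4  0.1 38.3] rot [ 0.06  0.   -0.16] tcp [457.6 305.7  99.7] t 28.38 F [ 0.2  0.1 -2.4] g 0.196
```

View pics/f5.png

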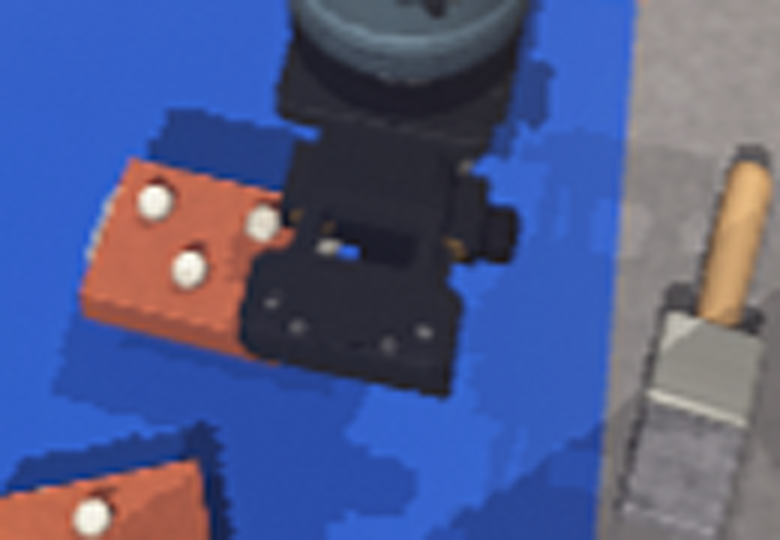

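```bash
python3 -m inch '[[0,0,0,-4,0,0,0],[0,0,0,-14,0,0,0],[0,0,0,-28,0,0,0],[0,0,0,-44,0,0,0],[0,0,0,-58,0,0,0],[0,0,0,-67,0,0,0],[0,0,0,-70,0,0,0],[0,0,0,-70,0,0,0]]' 60
python3 -c "
from h import *
lgo(617,-176.5,114,2.4)
"
```

```text
time_s: 29.1
tcp_pos: [457.8, 305.9, 170.0]
orientation: [0.999, -0.041, 0.0, 0.0]
contact_force: [0.7, -0.5, -2.8]
grip_width: 0.198
tcp target [ 542.  -179.7  170.4]
delta [123.4 477.1   0. ] rot [ 0.04 -0.03 -8.86] tcp [457.8 305.9 170. ] t 29.1 F [ 0.7 -0.5 -2.8] g 0.198
```

```bash
python3 -m inch '[[0,1,4,0,0,0,-0.1],[0,3,14,0,0,0,-0.3],[0,7,30,0,0,0,-0.6],[0,13,51,0,0,0,-1],[0,19,75,0,0,0,-1.4],[0,26,100,0,0,0,-1.9],[0,32,125,0,0,0,-2.4],[0,39,150,0,0,0,-2.8]]' 60
python3 -m inch '[[0,6,25,0,0,0,-0.5],[0,11,50,0,0,0,-1],[0,17,75,0,0,0,-1.5],[0,22,100,0,0,0,-1.9],[0,28,125,0,0,0,-2.4],[0,34,150,0,0,0,-2.8],[0,40,175,0,0,0,-3.3],[0,45,200,0,0,0,-3.7]]' 60
python3 -c "
from h import *
lgo(617,-176.5,114,2.4)
"
```

```text
time_s: 29.77
tcp_pos: [483.7, 150.6, 169.3]
orientation: [1.0, -0.016, -0.001, 0.001]
contact_force: [0.5, -0.4, -3.4]
grip_width: 0.195
time_s: 30.43
tcp_pos: [521.3, -53.2, 168.9]
orientation: [1.0, 0.016, -0.002, 0.001]
contact_force: [0.9, -0.2, -2.6]
grip_width: 0.195
tcp target [ 542.  -179.7  170.4]
delta [ 16.6 127.1  -1.3] rot [ 0.12  0.18 -2.36] tcp [521.3 -53.2 168.9] t 30.43 F [ 0.9 -0.2 -2.6] g 0.195
```

```bash
python3 -m inch '[[0,4,24,0,0,0,-0.5],[0,7,48,0,0,0,-1],[0,10,72,0,0,0,-1.5],[0,13,94,0,0,0,-1.9],[0,15,112,0,0,0,-2.3],[0,16.5,123,0,0,0,-2.3],[0,16.6,127,0,0,0,-2.3],[0,16.6,127,0,0,0,-2.3]]' 60
python3 -m inch '[[0,0,0,0,0,0,0],[0,0,0,0,0,0,0]]' 60
python3 -c "
from h import *
lgo(617,-176.5,114,2.4)
d=cam('side');zoom(d,220,70,340,190,'g1.png',6)
"
```

```text
time_s: 31.1
tcp_pos: [541.2, -180.5, 168.6]
orientation: [0.999, 0.035, -0.002, 0.001]
contact_force: [0.2, 0.3, -4.3]
grip_width: 0.195
time_s: 31.27
tcp_pos: [540.9, -179.0, 168.3]
orientation: [0.999, 0.036, -0.003, 0.001]
contact_force: [-0.9, -0.2, -3.3]
grip_width: 0.199
tcp target [ 542.  -179.7  170.4]
delta [ 1.1  0.7 -2.1] rot [ 0.06  0.29 -0.07] tcp [ 540.9 -179.   168.3] t 31.27 F [-0.9 -0.2 -3.3] g 0.199
```

View pics/g1.png

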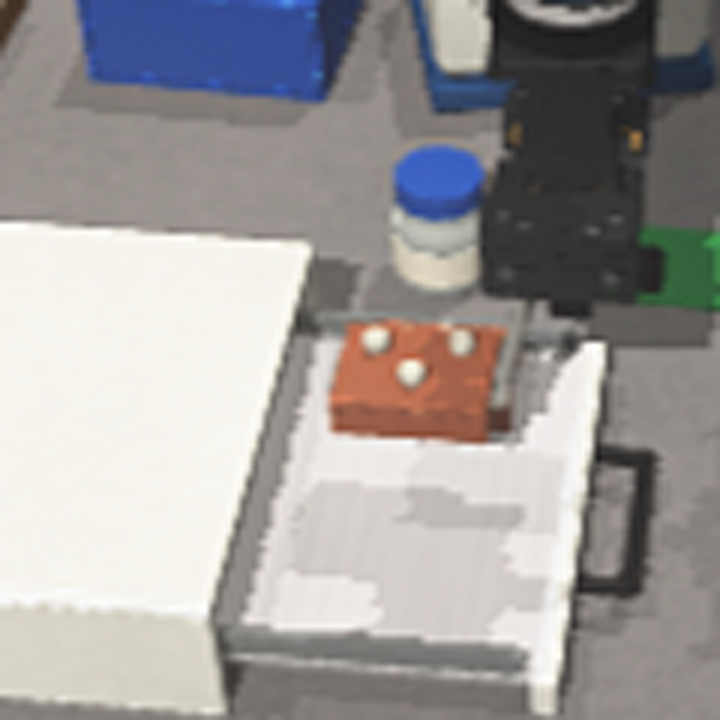

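```bash
python3 -c "
from h import *
d=cam('side')
f=lambda q,z:np.round(ray(d,np.array(q)/6+[220-.4,70-.4],z)[:,:2],1)
print(f([(333,433),(487,441)],99))
print('tray1 near edge (from e5)',f([(367,424),(510,430)],33))
"
```

```text
[[ 656.8 -139.6]
 [ 578.9 -145.2]]
tray1 near edge (from e5) [[ 660.2 -220.5]
 [ 581.4 -227.3]]
```

```bash
python3 -m inch '[[0,1,1,4,0,0.2,0],[0,1,3,14,0,0.2,0],[0,1,4,28,0,0.2,0],[0,1,5,42,0,0.2,0],[0,1,5,52,0,0.2,0],[0,1,5,58,0,0.2,0],[0,1,5,61,0,0.2,0],[0,1,5,62,0,0.2,0]]' 60
python3 -m inch '[[0,0,0,2,0,0,0],[0,0,0,4,0,0,0],[0,0,0,6,0,0,0],[0,0,0,8,0,0,0],[0,0,0,10,0,0,0],[0,0,0,12,0,0,0],[0,0,0,13,0,0,0],[0,0,0,13,0,0,0]]' 60
python3 -c "
from h import *
goto(542,-184,93.4,4.2)
d=cam('side');zoom(d,220,70,340,190,'g2.png',6)
"
```

```text
time_s: 32.03
tcp_pos: [542.1, -184.0, 105.9]
orientation: [0.999, 0.036, -0.001, 0.001]
contact_force: [-0.4, 0.3, -3.3]
grip_width: 0.193
time_s: 32.7
tcp_pos: [542.0, -183.9, 92.7]
orientation: [0.999, 0.036, -0.001, 0.0]
contact_force: [0.5, -0.6, -1.2]
grip_width: 0.193
delta [ 0.   0.1 -0.7] rot [ 0.05  0.11 -0.05] tcp [ 542.  -183.9   92.7] t 32.7 F [ 0.5 -0.6 -1.2] g 0.193
```

View pics/g2.png

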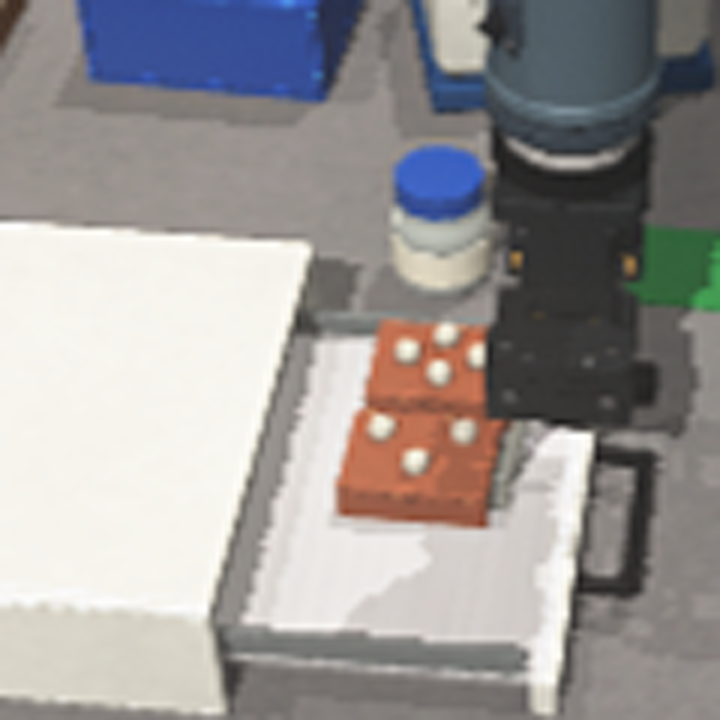

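Tray 2 is on the deck beside tray 1, at crop (415,460). I retract.

```bash
python3 -m inch '[[0,-3,-0.1,0,0,0,0],[0,-12,-0.4,0,0,0,0],[0,-26,-0.8,0,0,0,0],[0,-42,-1.3,0,0,0,0],[0,-60,-1.9,0,0,0,0],[0,-78,-2.4,0,0,0,0],[0,-94,-2.9,0,0,0,0],[0,-106,-3.3,0,0,0,0]]' 60
python3 -m inch '[[0,-3,0,-5,0,0,0],[0,-5,0,-20,0,0,0],[0,-5,0,-40,0,0,0],[0,-5,0,-60,0,0,0],[0,-5,0,-70,0,0,0],[0,-5,0,-70,0,0,0],[0,-5,0,-70,0,0,0]]' 60
python3 -c "
from h import *
lgo(552.7,413.7,100,19.4,115)
d=cam('side');zoom(d,220,100,340,190,'g3.png',6);zoom(d,240,265,340,365,'g4.png',6)
"
```

```text
time_s: 33.42
tcp_pos: [433.6, -188.5, 93.1]
orientation: [0.999, 0.036, -0.002, 0.001]
contact_force: [-0.1, 0.3, -1.5]
grip_width: 0.198
time_s: 34.0
tcp_pos: [429.0, -188.9, 163.2]
orientation: [0.999, 0.036, -0.001, 0.001]
contact_force: [-0.6, -0.1, -1.2]
grip_width: 0.198
tcp target [373.5 350.5 156.4]
delta [ -16.7 -542.1    6. ] rot [  0.07   0.15 -17.09] tcp [ 429.  -188.9  163.2] t 34.0 F [-0.6 -0.1 -1.2] g 0.198
```

View pics/g3.png

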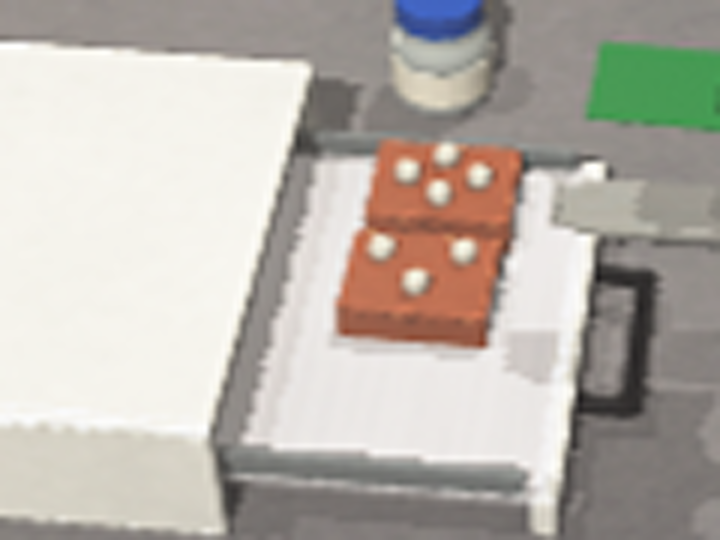

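View pics/g4.png

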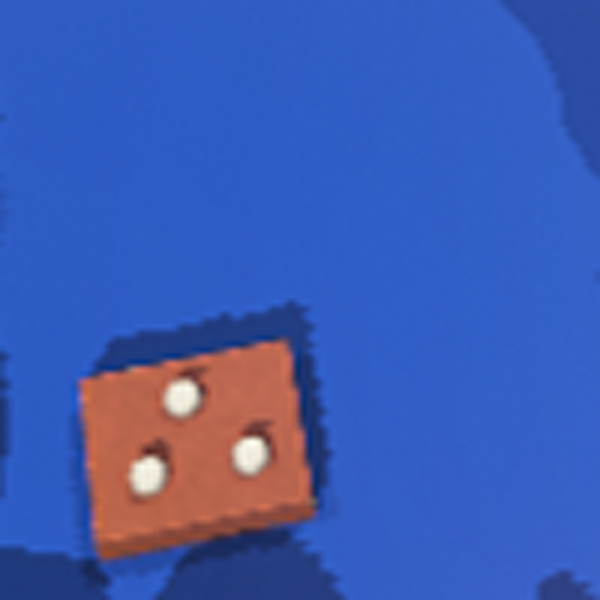

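```bash
python3 -m inch '[[0,0,-12,0,0,0,-0.4],[0,-1,-36,0,0,0,-1.1],[0,-2,-70,0,0,0,-2.2],[0,-3,-105,0,0,0,-3.3],[0,-4,-140,0,0,0,-4.4],[0,-5,-175,0,0,0,-5.5],[0,-6,-210,0,0,0,-6.6],[0,-7,-245,0,0,0,-7.7]]' 60
python3 -c "
from h import *
lgo(552.7,413.7,100,19.4,115)"
```

```text
time_s: 34.72
tcp_pos: [402.1, 57.3, 161.5]
orientation: [0.995, 0.104, -0.003, 0.0]
contact_force: [0.5, 0.7, -2.0]
grip_width: 0.196
tcp target [373.5 350.5 156.4]
delta [  32.5 -292.8    4.9] rot [-0.03  0.33 -9.29] tcp [402.1  57.3 161.5] t 34.72 F [ 0.5  0.7 -2. ] g 0.196
```

```bash
python3 -m inch '[[0,4,-36,0,0,0,-1.2],[0,8,-72,0,0,0,-2.4],[0,12,-108,0,0,0,-3.6],[0,16,-144,0,0,0,-4.8],[0,20,-180,0,0,0,-6],[0,24,-215,0,0,0,-7.2],[0,28,-248,0,0.2,0,-8.4],[0,31,-272,0,0.3,0,-9.3]]' 60
python3 -m inch '[[0,1,-14,0,0,0,0],[0,2,-21,0,0,0,0],[0,2,-21,0,0,0,0],[0,2,-21,0,0,0,0],[0,2,-21,0,0,0,0]]' 60
python3 -c "
from h import *
lgo(552.7,413.7,5,19.4,98)"
```

```text
time_s: 35.38
tcp_pos: [373.7, 333.5, 160.4]
orientation: [0.982, 0.186, -0.004, -0.003]
contact_force: [0.7, 0.0, -1.1]
grip_width: 0.194
time_s: 35.8
tcp_pos: [368.1, 351.9, 160.0]
orientation: [0.983, 0.186, -0.005, -0.002]
contact_force: [0.1, 0.4, -0.6]
grip_width: 0.196
tcp target [389.5 356.2  61.4]
delta [22.3  4.5 98.4] rot [-0.36  0.46  0.19] tcp [368.1 351.9 160. ] t 35.8 F [ 0.1  0.4 -0.6] g 0.196
```

```bash
python3 -m inch '[[0,2,1,10,-0.1,0.1,0],[0,8,2,28,-0.2,0.2,0],[0,14,3,48,-0.3,0.4,0.2],[0,20,4,66,-0.3,0.4,0.2],[0,22.3,4.5,82,-0.3,0.4,0.2],[0,22.3,4.5,93,-0.3,0.4,0.2],[0,22.3,4.5,98,-0.3,0.4,0.2],[0,22.3,4.5,98,-0.3,0.4,0.2]]' 60
python3 -m inch '[[0,0,0,0,0,0,0],[0,0,0,0,0,0,0]]' 60
python3 -c "
from h import *
lgo(552.7,413.7,5,19.4,98)
c=cam('side');zoom(c,245,300,375,390,'g5.png',6)
"
```

```text
time_s: 36.47
tcp_pos: [389.0, 355.0, 60.7]
orientation: [0.983, 0.184, -0.002, 0.0]
contact_force: [-1.3, -0.6, -1.8]
grip_width: 0.196
time_s: 36.63
tcp_pos: [389.1, 355.1, 61.2]
orientation: [0.983, 0.184, -0.001, 0.0]
contact_force: [-1.0, 0.3, -1.9]
grip_width: 0.197
tcp target [389.5 356.2  61.4]
delta [ 0.7 -0.9 -0.2] rot [-0.01  0.14 -0.05] tcp [389.1 355.1  61.2] t 36.63 F [-1.   0.3 -1.9] g 0.197
```

View pics/g5.png

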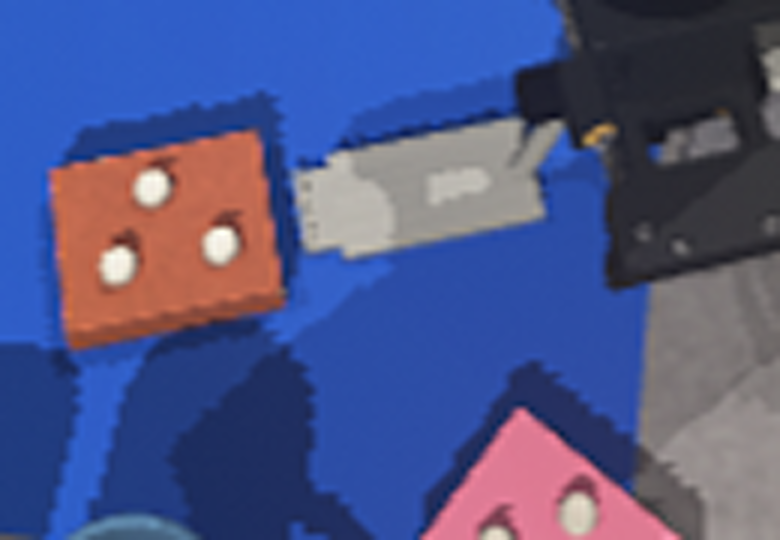

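```bash
python3 -c "
from h import *
d=cam('side')
f=lambda q,z:np.round(ray(d,np.array(q)/6+[245-.4,300-.4],z)[:,:2],1)
b=f([(350,259),(545,216),(345,150),(510,118),(297,171),(310,253)],8);print(b)
t=f([(72,350),(283,306)],2)
u=f([(50,171),(258,130),(284,287),(67,330)],22);print(u.mean(0))
a=np.radians(19.4);uy=np.array([-np.sin(a),np.cos(a)]);ux=np.array([uy[1],-uy[0]])
print('lat near,far,tip', b@uy,'tray near edge',t@uy,'tray top',u@uy)
print('fwd tip',b[4:]@ux-46,u.mean(0)@ux)
"
```

```text
[[483.4 410.7]
 [412.2 384.3]
 [492.  369.9]
 [429.9 348.2]
 [509.  380.6]
 [498.7 410.7]]
[552.65 413.5 ]
lat near,far,tip [226.81485447 225.56364889 185.47478429 185.6340589  189.92052749
 221.73278915] tray near edge [237.32321108 237.07381497] tray top [176.69443629 176.42780229 236.59029182 236.1023477 ]
fwd tip [560.52085969 560.80371638] 658.6206299486529
```

```bash
python3 -m inch '[[0,6,0,0,0,0,0],[0,18,0.3,0,0,0,0],[0,32,0.8,0,0,0,0],[0,46,1.2,0,0,0,0],[0,60,1.7,0,0,0,0],[0,74,2.1,0,0,0,0],[0,85,2.5,0,0,0,0],[0,90,2.6,0,0,0,0]]' 60
python3 -m inch '[[0,3,0.1,0,0,0,0],[0,6,0.2,0,0,0,0],[0,7,0.2,0,0,0,0],[0,7,0.2,0,0,0,0]]' 60
python3 -c "
from h import *
lgo(552.7,413.7,5,19.4,0)
c=cam('side');zoom(c,245,300,375,390,'g6.png',6)
"
```

```text
time_s: 37.4
tcp_pos: [476.5, 385.8, 61.8]
orientation: [0.983, 0.183, 0.0, -0.0]
contact_force: [0.8, -0.8, -0.5]
grip_width: 0.195
time_s: 37.73
tcp_pos: [482.8, 388.1, 61.7]
orientation: [0.983, 0.183, -0.0, -0.0]
contact_force: [-1.0, 0.2, -0.8]
grip_width: 0.192
tcp target [481.9 388.7  61.4]
delta [-0.5 -0.9  0.3] rot [-0.04  0.01 -0.11] tcp [482.8 388.1  61.7] t 37.73 F [-1.   0.2 -0.8] g 0.192
```

View pics/g6.png

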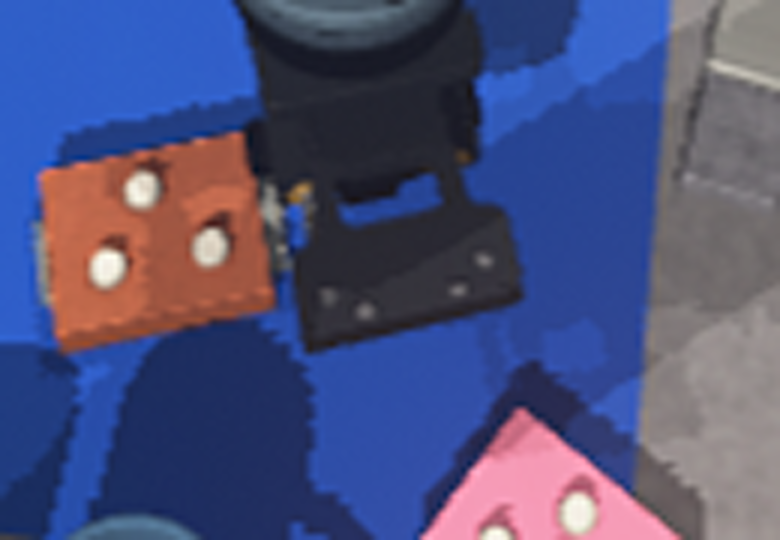

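```bash
python3 -m inch '[[0,-1,0,0,0,0,0],[0,-1.5,0,0,0,0,0],[0,-1.5,0,-3,0,0,0],[0,-1.5,0,-6,0,0,0],[0,-1.5,0,-9,0,0,0],[0,-1.5,0,-12,0,0,0],[0,-1.5,0,-15,0,0,0],[0,-1.5,0,-18,0,0,0]]' 60
python3 -m inch '[[0,0,0,-3,0,0,0],[0,0,0,-8,0,0,0],[0,0,0,-14,0,0,0],[0,0,0,-20,0,0,0],[0,0,0,-24,0,0,0],[0,0,0,-25,0,0,0],[0,0,0,-25,0,0,0]]' 60
python3 -c "
from h import *
c=cam('side');zoom(c,245,280,375,380,'g7.png',6)
lgo(617,-98,114,2.4)
"
```

```text
time_s: 38.45
tcp_pos: [481.2, 387.4, 80.0]
orientation: [0.983, 0.183, -0.0, -0.0]
contact_force: [1.3, -0.5, -2.7]
grip_width: 0.197
time_s: 39.03
tcp_pos: [481.5, 387.6, 105.5]
orientation: [0.983, 0.183, 0.0, -0.001]
contact_force: [0.1, 0.3, -3.2]
grip_width: 0.193
tcp target [ 542.  -101.2  170.4]
delta [-119.2  477.7  -65.6] rot [-4.000e-02  1.000e-02  1.689e+01] tcp [481.3 387.4 105.1] t 39.08 F [ 0.2  1.  -2.6] g 0.195
```

View pics/g7.png

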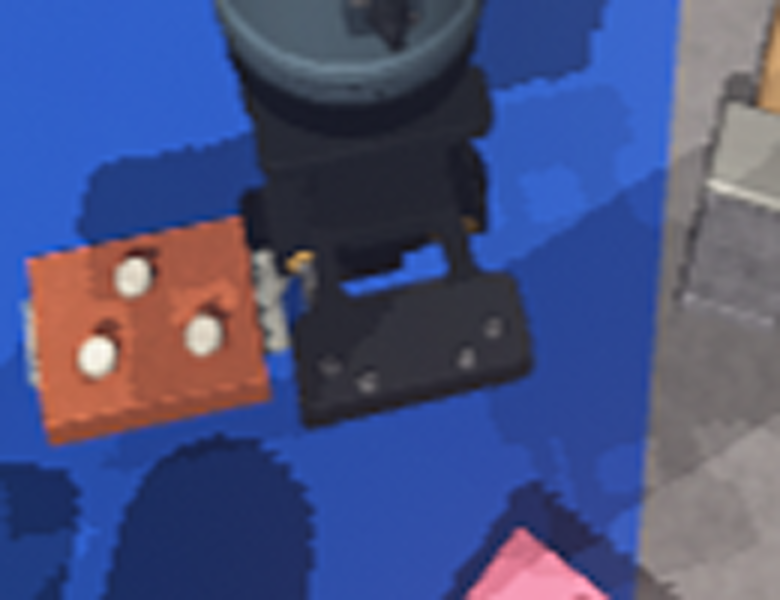

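```bash
python3 -m inch '[[0,0,0,-4,0,0,0],[0,0,0,-13,0,0,0],[0,0,0,-26,0,0,0],[0,0,0,-40,0,0,0],[0,0,0,-52,0,0,0],[0,0,0,-61,0,0,0],[0,0,0,-65,0,0,0],[0,0,0,-65,0,0,0]]' 60
python3 -m inch '[[0,-1,4,0,0,0,0.1],[0,-3,14,0,0,0,0.4],[0,-7,30,0,0,0,1],[0,-12,51,0,0,0,1.7],[0,-18,75,0,0,0,2.5],[0,-24,100,0,0,0,3.4],[0,-30,125,0,0,0,4.3],[0,-36,150,0,0,0,5.2]]' 60
python3 -c "
from h import *
lgo(617,-103.5,114,2.4)
"
```

```text
time_s: 39.75
tcp_pos: [481.9, 387.9, 171.7]
orientation: [0.983, 0.183, 0.001, -0.001]
contact_force: [0.0, 0.0, -3.6]
grip_width: 0.193
time_s: 40.42
tcp_pos: [501.9, 232.3, 170.7]
orientation: [0.991, 0.137, 0.0, -0.0]
contact_force: [0.3, -0.3, -2.0]
grip_width: 0.196
tcp target [ 542.  -106.7  170.4]
delta [-53.6 337.1   0. ] rot [-0.04 -0.03 11.58] tcp [501.9 232.3 170.7] t 40.42 F [ 0.3 -0.3 -2. ] g 0.196
```

```bash
python3 -m inch '[[0,-4,25,0,0,0,0.9],[0,-8,50,0,0,0,1.8],[0,-12,75,0,0,0,2.7],[0,-16,100,0,0,0,3.6],[0,-20,125,0,0,0,4.5],[0,-24,150,0,0,0,5.4],[0,-28,175,0,0,0,6.3],[0,-32,200,0,0,0,7.2]]' 60
python3 -c "
from h import *
lgo(617,-103.5,114,2.4)
"
```

```text
time_s: 41.08
tcp_pos: [524.7, 28.7, 170.0]
orientation: [0.997, 0.074, -0.0, -0.0]
contact_force: [0.8, 0.1, -3.0]
grip_width: 0.194
tcp target [ 542.  -106.7  170.4]
delta [ -2.9 136.5  -0.4] rot [-0.01  0.05  4.29] tcp [524.7  28.7 170. ] t 41.08 F [ 0.8  0.1 -3. ] g 0.194
```

```bash
python3 -m inch '[[0,-1,25,0,0,0,0.8],[0,-1,50,0,0,0,1.6],[0,-2,75,0,0,0,2.4],[0,-2,98,0,0,0,3.2],[0,-3,117,0,0,0,4],[0,-3,130,0,0,0,4.3],[0,-3,136,0,0,0,4.3],[0,-3,136.5,0,0,0,4.3]]' 60
python3 -m inch '[[0,0,0,0,0,0,0],[0,0,0,0,0,0,0]]' 60
python3 -c "
from h import *
lgo(617,-103.5,114,2.4)
d=cam('side');zoom(d,220,70,340,190,'h1.png',6)
"
```

```text
time_s: 41.75
tcp_pos: [541.5, -108.3, 169.6]
orientation: [0.999, 0.035, -0.001, 0.0]
contact_force: [-0.8, 0.4, -2.4]
grip_width: 0.195
time_s: 41.92
tcp_pos: [541.2, -107.0, 169.4]
orientation: [0.999, 0.036, -0.001, -0.0]
contact_force: [0.9, -0.5, -2.3]
grip_width: 0.198
tcp target [ 542.  -106.7  170.4]
delta [ 0.8 -0.2 -1. ] rot [-0.04  0.12 -0.03] tcp [ 541.2 -107.   169.4] t 41.92 F [ 0.9 -0.5 -2.3] g 0.198
```

View pics/h1.png

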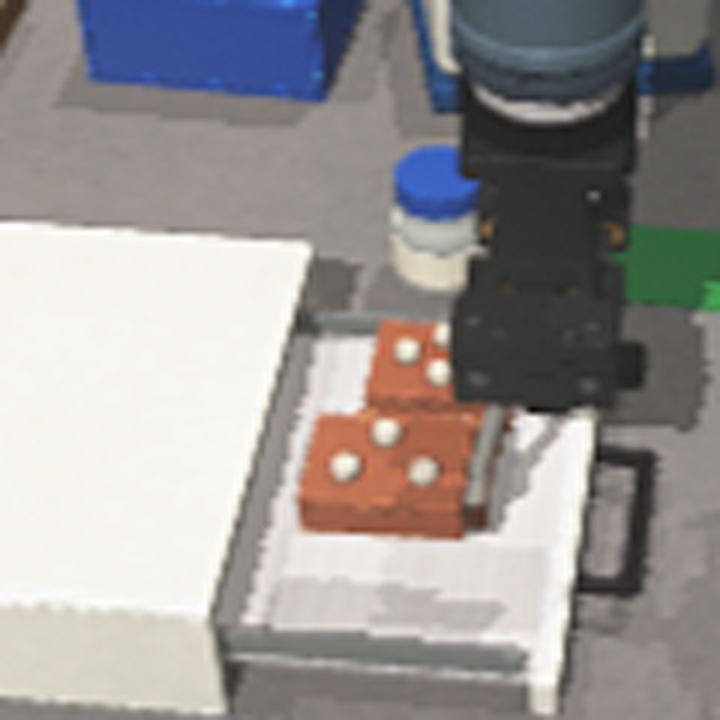

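```bash
python3 -c "
from h import *
d=cam('side')
f=lambda q,z,o:np.round(ray(d,np.array(q)/6+np.array(o)-.4,z)[:,:2],1)
print('carried near bottom',f([(302,529),(465,538)],100,[220,70]))
print('M near bottom (g3)',f([(338,334),(486,346)],33,[220,100]))
print('rim inner base',f([(250,628),(525,645)],44,[220,70]))
"
```

```text
carried near bottom [[657.1 -69. ]
 [577.8 -74.5]]
M near bottom (g3) [[ 661.4 -148.7]
 [ 582.1 -151.3]]
rim inner base [[685.  -51.4]
 [546.9 -60.1]]
```

```bash
python3 -m inch '[[0,0.5,0,4,0,0,0],[0,0.8,0,14,0,0,0],[0,0.8,0,28,0,0,0],[0,0.8,0,42,0,0,0],[0,0.8,0,53,0,0,0],[0,0.8,0,60,0,0,0],[0,0.8,0,63,0,0,0],[0,0.8,0,63,0,0,0]]' 60
python3 -m inch '[[0,0,0,2,0,0,0],[0,0,0,4,0,0,0],[0,0,0,6,0,0,0],[0,0,0,8,0,0,0],[0,0,0,10,0,0,0],[0,0,0,12,0,0,0],[0,0,0,13,0,0,0],[0,0,0,13,0,0,0]]' 60
python3 -m inch '[[0,-3,-0.1,0,0,0,0],[0,-12,-0.4,0,0,0,0],[0,-26,-0.8,0,0,0,0],[0,-42,-1.3,0,0,0,0],[0,-60,-1.9,0,0,0,0],[0,-78,-2.4,0,0,0,0],[0,-94,-2.9,0,0,0,0],[0,-106,-3.3,0,0,0,0]]' 60
python3 -m inch '[[0,-3,0,-5,0,0,0],[0,-5,0,-20,0,0,0],[0,-5,0,-40,0,0,0],[0,-5,0,-60,0,0,0],[0,-5,0,-70,0,0,0],[0,-5,0,-70,0,0,0],[0,-5,0,-70,0,0,0]]' 60
python3 -c "
from h import *
d=cam('side');zoom(d,220,100,340,190,'h3.png',6)
goto(402.6,-431,150,4.3)
"
```

```text
time_s: 42.68
tcp_pos: [541.7, -106.6, 105.8]
orientation: [0.999, 0.037, -0.002, -0.0]
contact_force: [0.9, 0.4, -2.7]
grip_width: 0.194
time_s: 43.35
tcp_pos: [541.5, -106.5, 92.5]
orientation: [0.999, 0.037, -0.002, -0.0]
contact_force: [0.1, 0.2, -1.5]
grip_width: 0.196
time_s: 44.02
tcp_pos: [433.1, -111.2, 92.9]
orientation: [0.999, 0.036, -0.002, -0.0]
contact_force: [0.1, 0.2, -2.0]
grip_width: 0.197
time_s: 44.6
tcp_pos: [428.6, -111.8, 163.1]
orientation: [0.999, 0.036, -0.002, -0.0]
contact_force: [-0.5, 0.6, -0.4]
grip_width: 0.197
delta [-48.5 316.7  12.4] rot [-0.05  0.31 -0.13] tcp [ 428.  -111.7  162.4] t 44.65 F [ 0.  -0.4 -1.8] g 0.198
```

View pics/h3.png

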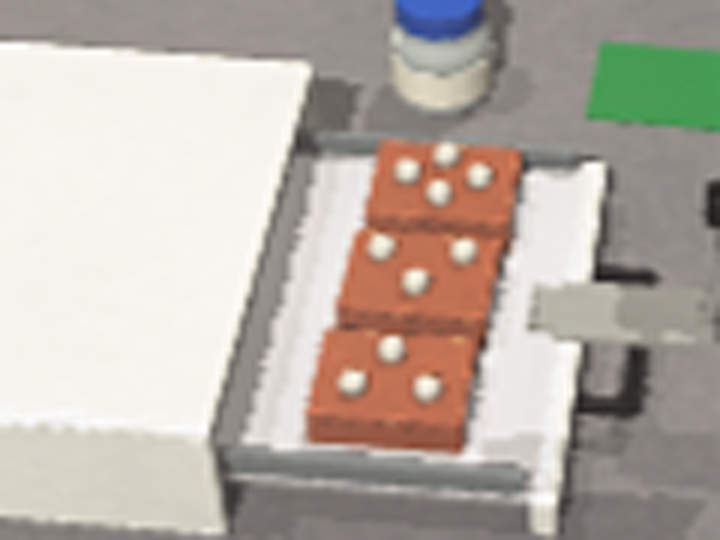

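All three trays stand flat in the drawer, at crop (445,180), (415,280) and (390,385). Now the lifter goes to its pad.

```bash
python3 -c "
from h import *
lgo(468,-425,60,2.4)
"
python3 -m inch '[[0,-2,12,0,0,0,0],[0,-7,36,0,0,0,0],[0,-13,70,0,0,0,0],[0,-20,105,0,0,0,0],[0,-26,140,0,0,0,0],[0,-32,175,0,0,0,0],[0,-39,210,0,0,0,0],[0,-45,245,0,0,0,0]]' 60
python3 -m inch '[[0,-4,30,0,0,0,0],[0,-6,50,5,0,0.3,0],[0,-8,62,15,0,0.3,0],[0,-8,68,25,0,0.3,0],[0,-8,68,35,0,0.3,0],[0,-8,68,40,0,0.3,0],[0,-8,68,40,0,0.3,0]]' 60
python3 -m inch '[[0,0,0,0,0,0,0],[0,0,0,0,0,0,0]]' 60
python3 -c "
from h import *
lgo(468,-425,1.3,2.4)
"
```

```text
tcp target [ 393.  -428.2  116.4]
delta [-57.6 313.2  46.1] rot [-0.05  0.31 -0.03] tcp [ 428.  -111.7  162.4] t 44.65 F [ 0.  -0.4 -1.8] g 0.198
time_s: 45.32
tcp_pos: [399.5, -360.5, 160.8]
orientation: [0.999, 0.036, -0.004, -0.001]
contact_force: [0.4, 1.1, -2.6]
grip_width: 0.199
time_s: 45.9
tcp_pos: [395.7, -426.3, 118.6]
orientation: [0.999, 0.037, -0.002, -0.003]
contact_force: [0.4, -0.3, -1.4]
grip_width: 0.199
time_s: 46.07
tcp_pos: [396.3, -424.9, 118.6]
orientation: [0.999, 0.038, -0.002, -0.003]
contact_force: [-0.2, 0.3, -0.8]
grip_width: 0.201
tcp target [ 393.  -428.2   57.7]
delta [-3.2  3.5 60.9] rot [-0.4   0.27  0.2 ] tcp [ 396.3 -424.9  118.6] t 46.07 F [-0.2  0.3 -0.8] g 0.201
```

```bash
python3 -m inch '[[0,-1,1,8,-0.1,0,0],[0,-3,3.5,22,-0.4,0.2,0.2],[0,-3.2,3.5,36,-0.4,0.2,0.2],[0,-3.2,3.5,48,-0.4,0.2,0.2],[0,-3.2,3.5,56,-0.4,0.2,0.2],[0,-3.2,3.5,59,-0.4,0.2,0.2],[0,-3.2,3.5,60.5,-0.4,0.2,0.2],[0,-3.2,3.5,60.5,-0.4,0.2,0.2]]' 60
python3 -m inch '[[0,0,0,0.5,0,0,0],[0,0,0,1,0,0,0],[0,0,0,1,0,0,0]]' 60
python3 -m inch '[[0.2,0,0,0,0,0,0],[0.3,0,0,0,0,0,0],[0.5,0,0,0,0,0,0],[0.6,0,0,0,0,0,0],[0.7,0,0,0,0,0,0],[0.8,0,0,0,0,0,0],[0.8,0,0,0,0,0,0],[0.8,0,0,0,0,0,0]]' 60
python3 -m inch '[[0.8,0,0,-5,0,0,0],[0.8,0,0,-20,0,0,0],[0.8,0,0,-45,0,0,0],[0.8,0,0,-70,0,0,0],[0.8,0,0,-90,0,0,0],[0.8,0,0,-100,0,0,0],[0.8,0,0,-100,0,0,0]]' 60
python3 -c "
from h import *
d=cam('side');zoom(d,240,60,400,180,'i1.png',5)
"
```

```text
time_s: 46.73
tcp_pos: [393.4, -428.2, 58.2]
orientation: [0.999, 0.037, -0.0, 0.0]
contact_force: [0.9, 0.9, -1.5]
grip_width: 0.196
time_s: 46.98
tcp_pos: [393.8, -428.5, 57.7]
orientation: [0.999, 0.037, 0.0, 0.0]
contact_force: [0.7, 0.4, -0.7]
grip_width: 0.196
time_s: 47.65
tcp_pos: [393.8, -428.5, 57.7]
orientation: [0.999, 0.037, 0.0, 0.0]
contact_force: [0.2, -0.1, 0.6]
grip_width: 0.699
time_s: 48.23
tcp_pos: [394.9, -429.5, 160.2]
orientation: [0.999, 0.037, 0.002, 0.002]
contact_force: [1.1, 0.5, 0.3]
grip_width: 0.796
```

View pics/i1.png

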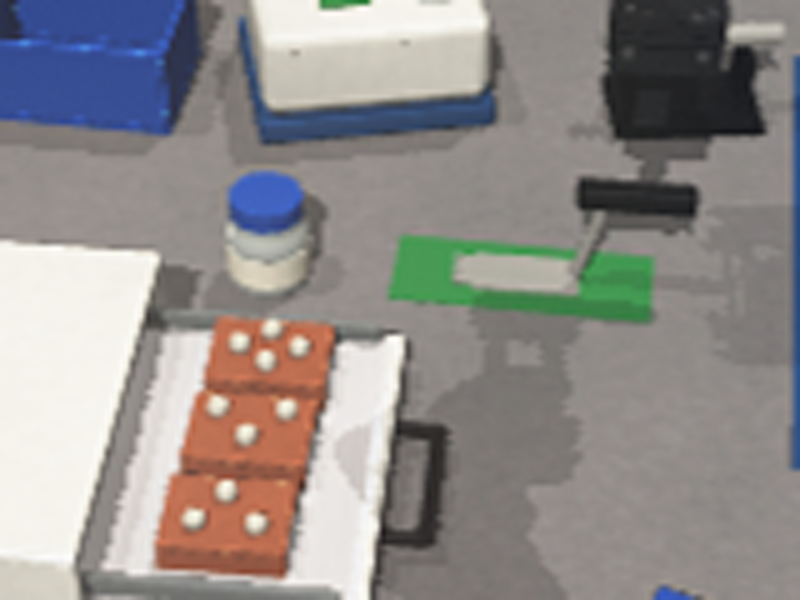

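```bash
python3 -c "
from h import *
goto(460,-183,150,2.4)
"
python3 -m inch '[[0.5,3,-12,0,0,0,0],[0.2,8,-36,0,0,0,0.3],[0,14,-70,0,0,0,0.6],[0,20,-105,0,0,0,0.9],[0,28,-140,0,0,0,1.2],[0,36,-175,0,0,0,1.5],[0,42,-210,0,0,0,1.8],[0,46,-232,0,0,0,1.9]]' 40
python3 -m inch '[[0,0,-7,0,0,0,0],[0,0,-10,0,0,0,0],[0,0,-10,0,0,0,0],[0,0,-10,0,0,0,0]]' 40
python3 -c "
from h import *
goto(460,-183,14,2.4)
"
```

```text
delta [  83.7 -240.4    7.9] rot [ 0.14 -0.07  1.8 ] tcp [ 394.1 -428.8  158.4] t 48.28 F [ 0.5 -0.3  0.3] g 0.799
time_s: 48.95
tcp_pos: [421.9, -189.0, 156.5]
orientation: [1.0, 0.022, -0.001, -0.0]
contact_force: [-0.0, 1.6, -0.6]
grip_width: 0.217
time_s: 49.28
tcp_pos: [421.0, -180.3, 156.1]
orientation: [1.0, 0.021, -0.001, 0.0]
contact_force: [-0.6, -0.9, -0.0]
grip_width: 0.005
delta [ 39.2   4.3 142. ] rot [0.   0.12 0.01] tcp [ 421.  -180.3  156.1] t 49.28 F [-0.6 -0.9 -0. ] g 0.005
```

```bash
python3 -m inch '[[0,3,0,12,0,0,0],[0,8,1,36,0,0,0],[0,14,2,66,0,0,0],[0,20,4,96,0,0,0],[0,25,4.3,120,0,0,0],[0,27,4.3,135,0,0,0],[0,28,4.3,142,0,0,0],[0,28,4.3,142,0,0,0]]' 40
python3 -m inch '[[0,0,0,0,0,0,0],[0,0,0,0,0,0,0]]'
python3 -c "
from h import *
goto(490,-182,14,2.4)
c=cam('top');zoom(c,340,130,460,230,'j1.png',6)
d=cam('side');zoom(d,240,100,360,200,'j2.png',6)
"
```

```text
time_s: 49.95
tcp_pos: [447.8, -184.5, 12.6]
orientation: [1.0, 0.02, -0.002, -0.0]
contact_force: [-0.4, -0.1, -0.1]
grip_width: 0.004
time_s: 50.12
tcp_pos: [447.9, -185.6, 13.3]
orientation: [1.0, 0.019, -0.002, 0.0]
contact_force: [-0.2, -0.6, 0.4]
grip_width: 0.006
delta [42.2 -2.  -0.9] rot [ 0.03  0.23 -0.18] tcp [ 447.9 -185.6   13.3] t 50.12 F [-0.2 -0.6  0.4] g 0.006
```

View pics/j2.png

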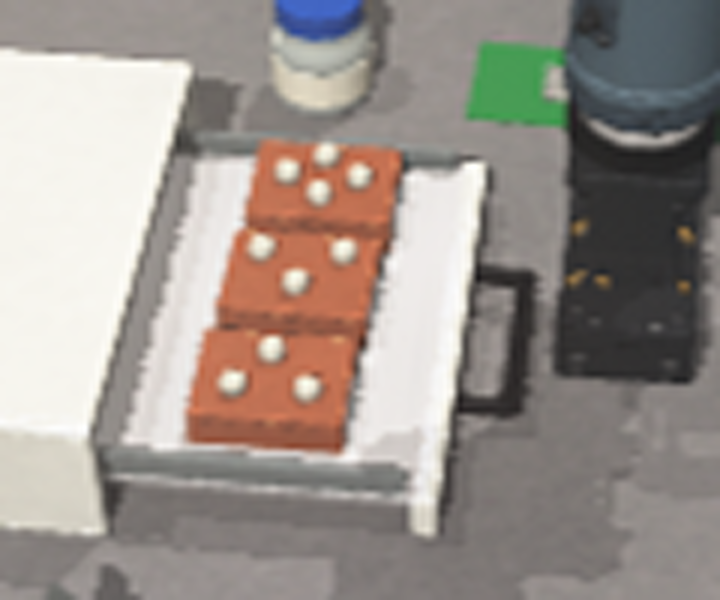

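```bash
python3 -m inch '[[0,8,-0.5,0,0,0,0],[0,18,-1,0,0,0,0],[0,26,-1,0,0,0,0],[0,32,-1,0,0,0,0],[0,36,-1,0,0,0,0],[0,40,-1,0,0,0,0],[0,45,-1,0,0,0,0],[0,51,-1,0,0,0,0]]' 40
python3 -m inch '[[0,7,0,0,0,0,0],[0,15,0,0,0,0,0],[0,24,0,0,0,0,0],[0,34,0,0,0,0,0],[0,44,0,0,0,0,0],[0,54,0,0,0,0,0],[0,64,0,0,0,0,0],[0,74,0,0,0,0,0]]' 40
python3 -c "
from h import *
goto(655,-176,14,2.4)
"
```

```text
time_s: 50.88
tcp_pos: [497.9, -182.2, 13.0]
orientation: [1.0, 0.02, -0.003, 0.0]
contact_force: [-3.2, 0.4, 2.6]
grip_width: 0.003
time_s: 51.55
tcp_pos: [573.2, -179.2, 12.6]
orientation: [1.0, 0.02, -0.003, 0.0]
contact_force: [-2.5, 0.2, 2.6]
grip_width: 0.005
delta [81.8 -0.  -1.9] rot [ 0.01  0.33 -0.16] tcp [ 573.2 -179.2   12.6] t 51.55 F [-2.5  0.2  2.6] g 0.005
```

```bash
python3 -m inch '[[0,8,0,-0.5,0,0,0],[0,17,0,-1,0,0,0],[0,26,0,-1.5,0,0,0],[0,35,0,-1.5,0,0,0],[0,43,0,-1.5,0,0,0],[0,50,0,-1.5,0,0,0],[0,55,0,-1.5,0,0,0],[0,58,0,-1.5,0,0,0]]' 40
python3 -m inch '[[0,3,0,0,0,0,0],[0,6,0,0,0,0,0],[0,9,0,0,0,0,0],[0,11,0,0,0,0,0]]' 40
python3 -c "
from h import *
goto(655,-176,14,2.4)
d=cam('side');zoom(d,180,100,360,200,'j3.png',4)
"
```

```text
time_s: 52.22
tcp_pos: [632.2, -176.8, 13.9]
orientation: [1.0, 0.02, -0.002, 0.0]
contact_force: [-2.6, 0.3, -1.1]
grip_width: 0.002
time_s: 52.55
tcp_pos: [643.5, -176.3, 13.9]
orientation: [1.0, 0.02, -0.002, 0.0]
contact_force: [-2.6, 0.9, -0.9]
grip_width: 0.001
delta [11.5  0.2 -0.1] rot [ 0.01  0.27 -0.14] tcp [ 643.5 -176.3   13.9] t 52.55 F [-2.6  0.9 -0.9] g 0.001
```

View pics/j3.png

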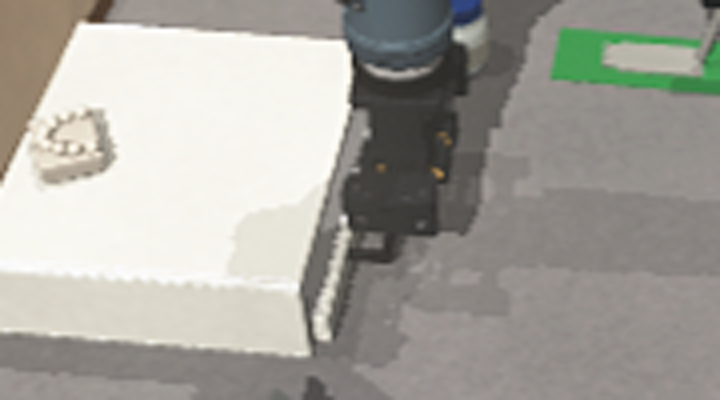

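```bash
python3 -m inch '[[0,2,0,0,0,0,0],[0,4,0,0,0,0,0],[0,6,0,0,0,0,0],[0,8,0,0,0,0,0],[0,9,0,0,0,0,0],[0,10,0,0,0,0,0]]' 40
python3 -m inch '[[0,1,0,0,0,0,0],[0,2,0,0,0,0,0],[0,3,0,0,0,0,0]]' 40
python3 -m inch '[[0,1,0,0,0,0,0],[0,2,0,0,0,0,0],[0,3,0,0,0,0,0]]' 40
```

```text
time_s: 53.1
tcp_pos: [654.2, -175.9, 14.0]
orientation: [1.0, 0.02, -0.002, 0.0]
contact_force: [-2.4, 0.7, -1.0]
grip_width: 0.007
time_s: 53.35
tcp_pos: [657.1, -175.8, 14.0]
orientation: [1.0, 0.02, -0.002, 0.0]
contact_force: [-6.2, -0.0, 1.0]
grip_width: 0.005
time_s: 53.6
tcp_pos: [657.3, -175.8, 13.8]
orientation: [1.0, 0.02, -0.005, 0.0]
contact_force: [-14.3, 1.7, 9.8]
grip_width: -0.003
```

```bash
python3 -m inch '[[0,0,0,0,0,0,0],[0,0,0,0,0,0,0],[0,0,0,0,0,0,0]]' 40
python3 -m inch '[[0,-3,0,0,0,0,0],[0,-12,0,0,0,0,0],[0,-30,0,0,0,0,0],[0,-50,0,-10,0,0,0],[0,-70,0,-40,0,0,0],[0,-90,0,-75,0,0,0],[0,-105,0,-110,0,0,0],[0,-115,0,-140,0,0,0]]' 40
python3 -m inch '[[0.5,0,0,0,0,0,0],[0.8,-20,-20,-20,0,0,0],[1,-30,-50,-30,0,0,0]]' 40
python3 -c "
from h import *
d=cam('side');zoom(d,160,90,380,240,'j4.png',3)
c=cam('top');cv2.imwrite('pics/j5.png',c['img'][:,:,::-1])
goto(430,85,200,0)
"
```

```text
time_s: 53.85
tcp_pos: [657.0, -175.8, 14.0]
orientation: [1.0, 0.02, -0.006, 0.0]
contact_force: [-5.6, 0.3, 2.7]
grip_width: 0.006
time_s: 54.52
tcp_pos: [543.7, -180.6, 157.7]
orientation: [1.0, 0.019, -0.004, 0.001]
contact_force: [0.8, -0.4, -0.3]
grip_width: 0.001
time_s: 54.77
tcp_pos: [512.4, -134.6, 189.4]
orientation: [1.0, 0.017, -0.002, 0.002]
contact_force: [0.5, 0.6, 0.5]
grip_width: 0.209
delta [ -73.6 -215.7   -9.9] rot [0.   0.17 2.55] tcp [ 513.1 -127.2  189.9] t 54.87 F [0.6 0.  1.5] g 0.295
```

View pics/j4.png

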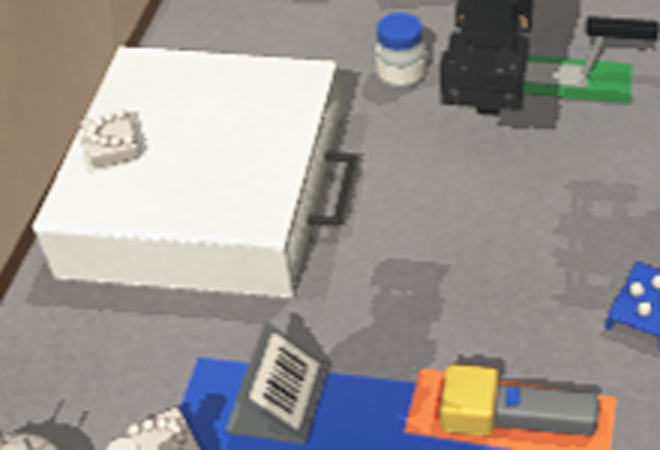

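View pics/j5.png

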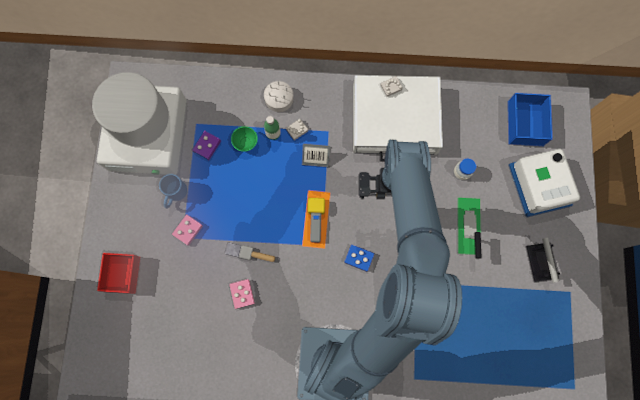

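Drawer is flush: only the bar shows at side crop (335,190). Now the scanner and the label.

```bash
python3 -c "
from h import *
d=cam('side');zoom(d,225,190,375,260,'k1.png',5)
c=cam('top');zoom(c,290,135,350,255,'k2.png',5)
"
```

```text
(no output)
```

View pics/k1.png

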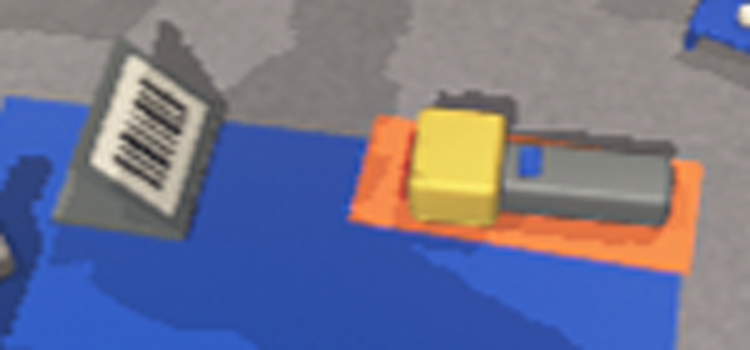

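View pics/k2.png

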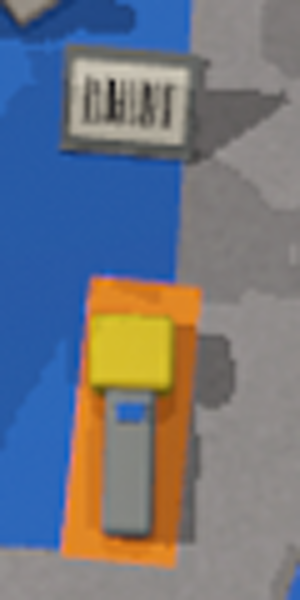

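```bash
python3 -c "
from h import *
c=cam('top');d=cam('side')
T=lambda q:np.array(q,float)/5+[290-.4,135-.4]
S=lambda q:np.array(q,float)/5+[225-.4,190-.4]
hd=ray(c,T([(90,316),(173,318),(173,388),(90,385)]),41);print('head top',np.round(hd[:,:2],1),hd.mean(0))
hn=ray(c,T([(105,390),(155,392),(150,536),(102,533)]),31);print('handle',np.round(hn[:,:2],1))
f=(hn[0]+hn[1])/2;b=(hn[2]+hn[3])/2;print('yaw',np.degrees(np.arctan2(*(f-b)[[1,0]])),'len',np.linalg.norm(f-b),'mid',(f+b)/2)
h2=ray(d,S([(420,109),(504,114),(495,186),(412,186)]),41);print('head side',np.round(h2[:,:2],1),h2.mean(0))
n2=ray(d,S([(508,142),(672,155),(667,190),(503,181)]),31);print('handle side',np.round(n2[:,:2],1),n2.mean(0))
v=(n2[0]+n2[3]-n2[1]-n2[2]);print('yaw',np.degrees(np.arctan2(v[1],v[0])))
# label triangulate
def rd(cc,uv):
    a=ray(cc,uv,0)[0];b=ray(cc,uv,500)[0];return a,(b-a)/np.linalg.norm(b-a)
def tri(u1,u2):
    o1,d1=rd(c,u1);o2,d2=rd(d,u2)
    A=np.stack([d1,-d2],1);t=np.linalg.lstsq(A,o2-o1,rcond=None)[0]
    p,q=o1+d1*t[0],o2+d2*t[1];return (p+q)/2,np.linalg.norm(p-q)
tl=[(75,62),(192,70),(186,148),(70,140)];sl=[(210,105),(130,55),(90,165),(170,217)]
pts=[]
tl=[(74,60),(195,70),(187,150),(68,142)]
E"
python3 - <<'E'
import sys;sys.path.insert(0,'.')
import os;os.chdir('.')
from h import *
c=cam('top');d=cam('side')
# label white segmentation in each
for cc,n,(u0,v0,u1,v1) in ((c,'top',(300,140,335,170)),(d,'side',(235,195,280,245))):
    m=np.zeros((400,640),np.uint8);k=mask(cc,0,180,0,60,165,255);m[v0:v1,u0:u1]=k[v0:v1,u0:u1]
    m=cv2.morphologyEx(m,cv2.MORPH_CLOSE,np.ones((5,5)))
    for b,s,ce in blobs(m,50):
        q=cv2.minAreaRect(np.argwhere(b)[:,::-1].astype(np.float32)); ap=cv2.approxPolyDP(max(cv2.findContours(b.astype(np.uint8),cv2.RETR_EXTERNAL,cv2.CHAIN_APPROX_NONE)[0],key=len),3,True)[:,0]
        print(n,s,ce,ap.tolist())
E
```

```text
head top [[517.3 112.1]
 [519.2  57.9]
 [472.5  55.2]
 [471.3 109.2]] [495.05210702  83.60616709  41.        ]
handle [[470.6  99.5]
 [471.2  66.8]
 [376.2  64.5]
 [376.4  95.6]]
yaw 1.864476551238355 len 94.64438218201727 mid [423.59562568  81.60738621  31.        ]
head side [[523.2  64.4]
 [476.5  61.1]
 [475.3 110.1]
 [519.6 116.6]] [498.65059018  88.04377636  41.        ]
handle side [[472.6  72.6]
 [381.6  68.4]
 [382.7  92.3]
 [472.   99.2]] [427.20981589  83.13479513  31.        ]
yaw 3.5455709100296255
top [304 147  23  17 214] [314.06542056 154.30373832] [[305, 147], [305, 161], [325, 163], [326, 149]]
side [243 201  23  32 294] [253.98639456 215.87755102] [[251, 201], [243, 222], [258, 232], [265, 211]]Traceback (most recent call last):
  File "<string>", line 22, in <module>
    E
NameError: name 'E' is not defined
```

```bash
cat >> h.py <<'E'
def tri(c,d,u1,u2):
    def rd(cc,uv):
        a=ray(cc,uv,0)[0];b=ray(cc,uv,500)[0];return a,(b-a)/np.linalg.norm(b-a)
    o1,d1=rd(c,u1);o2,d2=rd(d,u2)
    t=np.linalg.lstsq(np.stack([d1,-d2],1),o2-o1,rcond=None)[0]
    p,q=o1+d1*t[0],o2+d2*t[1];return (p+q)/2,np.linalg.norm(p-q)
E
python3 - <<'E'
from h import *
c=cam('top');d=cam('side')
P=[]
for a,b in [((326,149),(251,201)),((305,147),(243,222)),((305,161),(258,232)),((325,163),(265,211))]:
    p,e=tri(c,d,a,b);P.append(p);print(np.round(p,1),round(e,1))
P=np.array(P);m=P.mean(0);print('centre',m,np.round(tri(c,d,(314.7+.3,155),(254.2,216.5)),1) if 0 else '')
y=((P[1]-P[0])+(P[2]-P[3]))/2;s=((P[0]-P[3])+(P[1]-P[2]))/2
print('wide',y,np.linalg.norm(y),'slope',s,np.linalg.norm(s))
n=np.cross(y,s);n/=np.linalg.norm(n);print('normal',n,'yaw',np.degrees(np.arctan2(-y[0],y[1])))
for z in (20,30,40): print(z,ray(c,[(315.2,155)],z)[0],ray(d,[(254.25,216.5)],z)[0])
# depth planes
C=cloud(c);ap=C[148:163,306:325].reshape(-1,3);ap=ap[(ap[:,2]>5)&(ap[:,2]<70)];print(np.median(ap,0))
C=cloud(d);m=np.zeros((400,640),np.uint8);cv2.fillPoly(m,[np.array([(251,203),(245,222),(257,230),(263,212)])],1);a2=C[m>0];a2=a2[(a2[:,2]>5)&(a2[:,2]<70)];print(np.median(a2,0))
E
```

```text
[685.2  61.3  53.6] 2.8
[689.9 131.5  48.7] 3.2
[654.2 130.    6.4] 2.7
[648.9  61.9  14.9] 3.2
centre [669.55484425  96.1844949   30.91793292] 
wide [ 4.97459464 69.15319093 -6.65697592] 69.65074110153644 slope [36.00335315  0.44492263 40.50048508] 54.19159238777998
normal [ 0.74289636 -0.11689072 -0.6591218 ] yaw -4.114534002385295
20 [671.74759413  96.54415803  20.        ] [674.76412988  88.61596363  20.        ]
30 [668.50220154  96.33274166  30.        ] [671.75410543  95.64323468  30.        ]
40 [665.25680896  96.12132529  40.        ] [668.74408098 102.67050573  40.        ]
[667.10067167  96.97548254  34.63667477]
[669.59687036 101.90206153  38.16512501]
```

```bash
python3 -m inch '[[1,0,0,0,0,0,0],[1,0,0,0,0,0,0]]' 40
python3 -c "
from h import *
goto(433,82.7,120,2.6)"
```

```text
time_s: 55.43
tcp_pos: [512.2, -132.9, 187.0]
orientation: [1.0, 0.019, -0.004, 0.001]
contact_force: [-0.3, 0.2, 0.4]
grip_width: 0.817
delta [ -70.5 -218.4   67.4] rot [ 0.05  0.5  -0.48] tcp [ 512.2 -132.9  187. ] t 55.43 F [-0.3  0.2  0.4] g 0.817
```

```bash
python3 -m inch '[[1,-4,-12,3,0,0,0],[1,-12,-36,10,0,0.2,0],[1,-23,-70,20,0,0.5,0],[1,-34,-105,32,0,0.5,0],[1,-45,-140,43,0,0.5,0],[1,-56,-175,54,0,0.5,-0.4],[1,-66,-203,63,0,0.5,-0.4],[1,-70.5,-218,67.4,0,0.5,-0.4]]' 40
python3 -m inch '[[1,0,0,0,0,0,0],[1,0,0,0,0,0,0],[1,0,0,0,0,0,0]]' 40
python3 -c "
from h import *
goto(433,82.7,6,2.6)
d=cam('side');zoom(d,270,170,400,260,'k3.png',6)"
```

```text
time_s: 56.1
tcp_pos: [430.0, 86.3, 119.1]
orientation: [1.0, 0.024, -0.001, -0.0]
contact_force: [0.1, -0.0, -0.3]
grip_width: 1.001
time_s: 56.35
tcp_pos: [430.3, 85.7, 119.2]
orientation: [1.0, 0.024, -0.001, 0.0]
contact_force: [0.3, -0.4, 0.1]
grip_width: 0.998
delta [  2.8   3.1 113.2] rot [-0.    0.1   0.18] tcp [430.3  85.7 119.2] t 56.35 F [ 0.3 -0.4  0.1] g 0.998
```

View pics/k3.png

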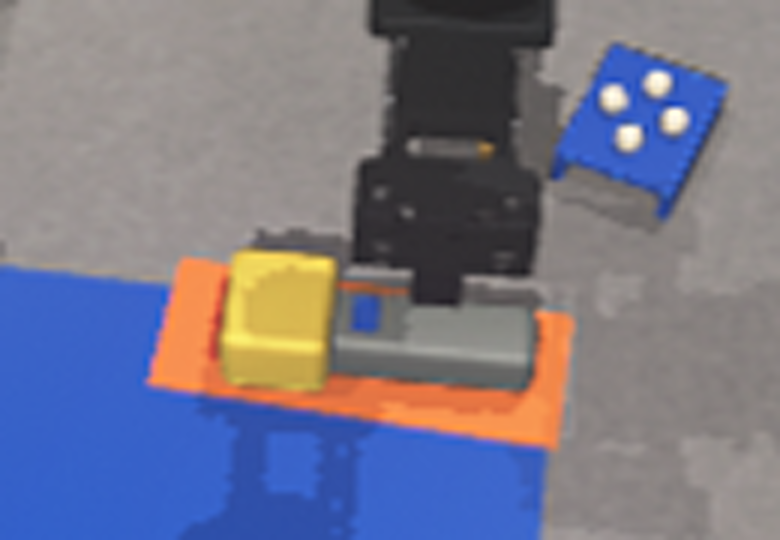

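```bash
python3 -m inch '[[1,1,1,10,0,0,0],[1,2.8,3,30,0,0,0],[1,2.8,3.1,55,0,0,0],[1,2.8,3.1,80,0,0,0],[1,2.8,3.1,98,0,0,0],[1,2.8,3.1,108,0,0,0],[1,2.8,3.1,113,0,0,0],[1,2.8,3.1,113,0,0,0]]' 40
python3 -m inch '[[0.8,0,0,0,0,0,0],[0.6,0,0,0,0,0,0],[0.4,0,0,0,0,0,0],[0.2,0,0,0,0,0,0],[0.2,0,0,0,0,0,0],[0.2,0,0,0,0,0,0],[0.2,0,0,0,0,0,0],[0.2,0,0,0,0,0,0]]' 40
python3 -m inch '[[0.1,0,0,0,0,0,0],[0.1,0,0,0,0,0,0],[0.1,0,0,0,0,0,0],[0.1,0,0,0,0,0,0]]' 40
```

```text
time_s: 57.07
tcp_pos: [433.2, 81.5, 5.6]
orientation: [1.0, 0.023, -0.001, 0.0]
contact_force: [0.1, -0.0, 0.4]
grip_width: 0.997
time_s: 57.73
tcp_pos: [433.3, 81.6, 5.7]
orientation: [1.0, 0.023, -0.001, 0.0]
contact_force: [-0.3, 1.6, -0.2]
grip_width: 0.417
time_s: 58.07
tcp_pos: [433.3, 81.7, 5.7]
orientation: [1.0, 0.023, -0.001, 0.0]
contact_force: [-0.0, -0.3, 0.9]
grip_width: 0.383
```

```bash
python3 -m inch '[[0.1,0,0,-4,0,0,0],[0.1,0,0,-14,0,0,0],[0.1,0,0,-30,0,0,0],[0.1,0,0,-50,0,0,0],[0.1,0,0,-68,0,0,0],[0.1,0,0,-82,0,0,0],[0.1,0,0,-90,0,0,0],[0.1,0,0,-92,0,0,0]]' 40
python3 -m inch '[[0.1,0,0,0,0,0,0],[0.1,0,0,0,0,0,0]]' 40
python3 -c "
from h import *
goto(508,101,95.7,-1.5)"
```

```text
time_s: 58.73
tcp_pos: [434.3, 81.7, 99.3]
orientation: [1.0, 0.023, 0.0, 0.0]
contact_force: [1.4, 0.0, -0.3]
grip_width: 0.382
time_s: 58.9
tcp_pos: [434.1, 81.5, 99.1]
orientation: [1.0, 0.023, -0.0, 0.0]
contact_force: [-0.5, -0.3, -0.5]
grip_width: 0.384
delta [ 74.7 -16.    3.4] rot [0.02 0.   4.13] tcp [434.1  81.5  99.1] t 58.9 F [-0.5 -0.3 -0.5] g 0.384
```

```bash
python3 -m inch '[[0.1,4,-1,0,0,0,0.2],[0.1,14,-3,0.5,0,0,0.8],[0.1,28,-6,1,0,0,1.6],[0.1,44,-9,2,0,0,2.5],[0.1,58,-12,3,0,0,3.3],[0.1,68,-14.5,3.4,0,0,3.9],[0.1,74,-16,3.4,0,0,4.1],[0.1,74.7,-16,3.4,0,0,4.1]]' 40
python3 -m inch '[[0.1,0,0,0,0,0,0],[0.1,0,0,0,0,0,0]]' 40
python3 -c "
from h import *
goto(508,101,95.7,-1.5)
d=cam('side');zoom(d,220,170,360,270,'l1.png',5)
c=cam('top');zoom(c,290,130,350,210,'l2.png',7)"
```

```text
time_s: 59.57
tcp_pos: [509.4, 101.7, 95.3]
orientation: [1.0, -0.013, 0.0, -0.0]
contact_force: [0.9, -0.3, -1.5]
grip_width: 0.381
time_s: 59.73
tcp_pos: [508.8, 101.6, 94.9]
orientation: [1.0, -0.013, -0.0, -0.0]
contact_force: [0.6, -0.2, -0.7]
grip_width: 0.384
delta [-0.8  0.6 -0.8] rot [0.   0.04 0.05] tcp [508.8 101.6  94.9] t 59.73 F [ 0.6 -0.2 -0.7] g 0.384
```

View pics/l1.png

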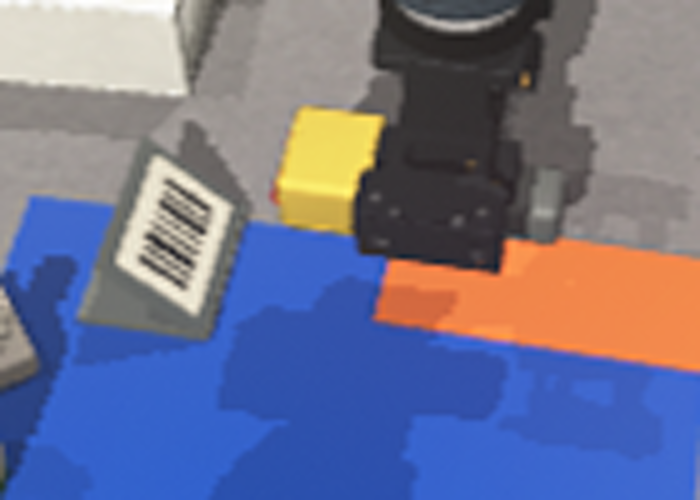

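View pics/l2.png

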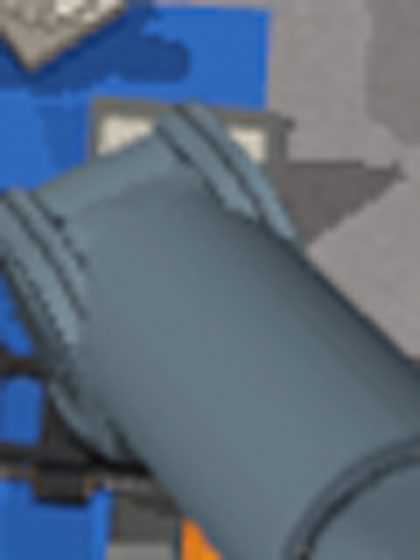

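```bash
python3 -c "
from h import *
c=cam('top');d=cam('side')
s,p,r=st();a=r.as_euler('ZYX')[0];u=np.array([np.cos(a),np.sin(a),0])
org=p+30*u+[0,0,-(5.7-1)];org[2]=p[2]-4.7
w=org+60*u+[0,0,12];f=w+70.7*u+[0,0,-70.7];print('win',w,'focus',f)
print(proj(d,w),'seen approx',(273/5+219.6,190/5+169.6)); print('focus px',proj(d,f))
hc=org+35*u+[0,0,40];print('head top centre px',proj(d,hc),'seen',(np.array([297+385+352+283,108+115+192+185])/4)/5+[219.6,169.6])
"
```

```text
win [598.87124664  99.16803435 102.55757761] focus [669.54809308  97.3587868   31.85757761]
[[277.75047718 204.29617236]] seen approx (274.2, 207.6)
focus px [[254.79296788 216.68627104]]
head top centre px [[286.52275663 198.78418961]] seen [285.45 199.6 ]
```

The predicted focus pixel (254.8,216.7) matches the label centre (254.2,216.5), so I hold here.

```bash
python3 -m inch '[[0.1,0,0,0,0,0,0],[0.1,0,0,0,0,0,0],[0.1,0,0,0,0,0,0],[0.1,0,0,0,0,0,0],[0.1,0,0,0,0,0,0],[0.1,0,0,0,0,0,0],[0.1,0,0,0,0,0,0],[0.1,0,0,0,0,0,0]]' 40
python3 -m inch '[[0.1,0,0,0,0,0,0],[0.1,0,0,0,0,0,0],[0.1,0,0,0,0,0,0],[0.1,0,0,0,0,0,0],[0.1,0,0,0,0,0,0],[0.1,0,0,0,0,0,0],[0.1,0,0,0,0,0,0],[0.1,0,0,0,0,0,0]]' 40
python3 -m inch '[[0.1,0,0,0,0,0,0],[0.1,0,0,0,0,0,0],[0.1,0,0,0,0,0,0],[0.1,0,0,0,0,0,0],[0.1,0,0,0,0,0,0],[0.1,0,0,0,0,0,0],[0.1,0,0,0,0,0,0],[0.1,0,0,0,0,0,0]]' 40
python3 -c "
from h import *
goto(428,83,95,-2)"
```

```text
time_s: 60.6
tcp_pos: [508.9, 101.5, 95.2]
orientation: [1.0, -0.013, 0.0, -0.0]
contact_force: [-0.5, 0.4, -1.3]
grip_width: 0.381
time_s: 61.27
tcp_pos: [508.9, 101.5, 95.2]
orientation: [1.0, -0.013, -0.0, -0.0]
contact_force: [-0.5, -0.3, -1.7]
grip_width: 0.382
time_s: 61.93
tcp_pos: [508.9, 101.5, 95.2]
orientation: [1.0, -0.013, -0.0, -0.0]
contact_force: [0.8, -0.4, -0.8]
grip_width: 0.383
delta [-80.4  20.5   0.2] rot [-0.    0.    0.53] tcp [508.9 101.5  95.2] t 61.93 F [ 0.8 -0.4 -0.8] g 0.383
```

```bash
python3 -m inch '[[0.1,-5,1,0,0,0,0],[0.1,-16,4,0,0,0,0],[0.1,-32,8,0,0,0,0],[0.1,-50,13,0,0,0,0],[0.1,-66,17,0,0,0,0],[0.1,-76,19.5,0,0,0,0],[0.1,-80,20.5,0,0,0,0],[0.1,-80,20.5,0,0,0,0]]' 40
python3 -m inch '[[0.1,0,0,6,0,0,0],[0.1,0,0,20,0,0,0],[0.1,0,0,40,0,0,0],[0.1,0,0,58,0,0,0],[0.1,0,0,72,0,0,0],[0.1,0,0,82,0,0,0],[0.1,0,0,86,0,0,0],[0.1,0,0,88,0,0,0]]' 40
python3 -c "
from h import *
goto(428,83,5.9,-2)"
```

```text
time_s: 62.6
tcp_pos: [427.8, 82.8, 95.3]
orientation: [1.0, -0.013, -0.0, 0.0]
contact_force: [0.9, -0.2, -1.7]
grip_width: 0.383
time_s: 63.27
tcp_pos: [428.0, 83.0, 6.7]
orientation: [1.0, -0.013, -0.0, 0.0]
contact_force: [-0.4, -0.0, -0.8]
grip_width: 0.385
delta [-0.   0.   0.8] rot [0.02 0.04 0.56] tcp [428.   83.    6.7] t 63.27 F [-0.4 -0.  -0.8] g 0.385
```

```bash
python3 -m inch '[[0.1,0,0,0.5,0,0,0],[0.1,0,0,1,0,0,0],[0.1,0,0,1,0,0,0],[0.5,0,0,1,0,0,0],[0.7,0,0,1,0,0,0],[1,0,0,1,0,0,0],[1,0,0,1,0,0,0],[1,0,0,1,0,0,0]]' 40
python3 -m inch '[[1,0,0,0,0,0,0],[1,0,0,0,0,0,0],[1,0,0,0,0,0,0],[1,0,0,0,0,0,0],[1,0,0,0,0,0,0]]' 40
python3 -m inch '[[1,0,0,-5,0,0,0],[1,0,0,-20,0,0,0],[1,0,0,-45,0,0,0],[1,0,0,-75,0,0,0],[1,0,0,-110,0,0,0],[1,0,0,-140,0,0,0],[1,0,0,-160,0,0,0],[1,0,0,-165,0,0,0]]' 40
python3 -m inch '[[1,0,30,0,0,0,0],[1,0,65,0,0,0,0],[1,0,100,0,0,0,0],[1,0,135,0,0,0,0],[1,0,165,0,0,0,0],[1,0,180,0,0,0,0],[1,0,180,0,0,0,0],[1,0,180,0,0,0,0]]' 40
python3 - <<'E'
from h import *
for n in("top","side"):
    c=cam(n);cv2.imwrite(f"pics/m_{n}.png",c["img"][:,:,::-1])
    m=mask(c,22,32,150,255,100,255)
    for b,s,ce in blobs(m,100): print(n,"head",rectw(c,b,41))
c=cam('side');zoom(c,225,80,385,260,'m2.png',4)
goto(428,-100,170,0)
E
```

```text
time_s: 63.93
tcp_pos: [428.2, 83.0, 5.9]
orientation: [1.0, -0.013, -0.0, 0.0]
contact_force: [-0.9, -0.7, 0.1]
grip_width: 0.741
time_s: 64.35
tcp_pos: [428.2, 83.0, 5.8]
orientation: [1.0, -0.013, -0.0, 0.0]
contact_force: [0.1, 0.8, 0.2]
grip_width: 0.998
time_s: 65.02
tcp_pos: [430.0, 83.4, 174.3]
orientation: [1.0, -0.013, 0.003, -0.0]
contact_force: [0.3, -0.9, 0.6]
grip_width: 0.999
time_s: 65.68
tcp_pos: [424.8, -96.7, 173.5]
orientation: [1.0, -0.014, 0.002, -0.0]
contact_force: [0.1, -0.1, -0.2]
grip_width: 1.003
top head [491.8  79.8  52.2  46.7 -86.6]
side head [493.9  95.2  72.7  45.5 -89.6]
delta [2.7 5.  3.9] rot [-0.07 -0.29 -1.32] tcp [425.4 -94.9 173.9] t 65.83 F [-0.  -0.7  0.6] g 0.997
```

View pics/m2.png

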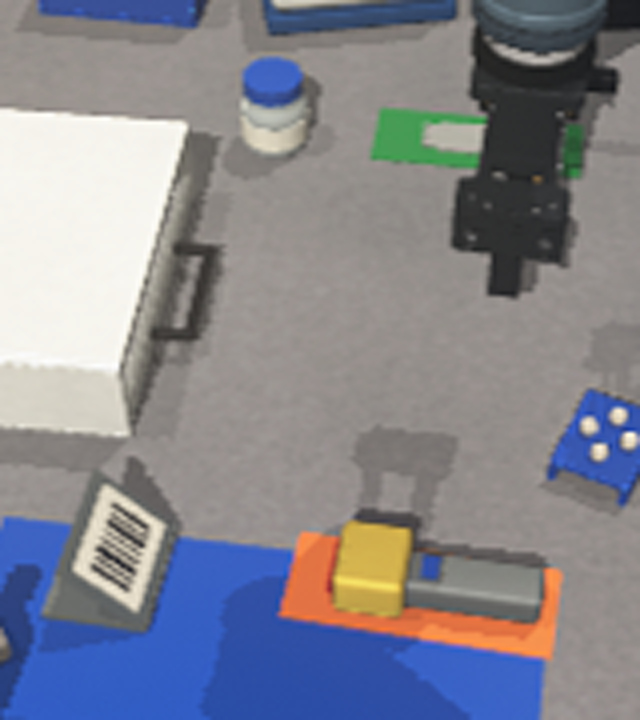

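View pics/m_top.png

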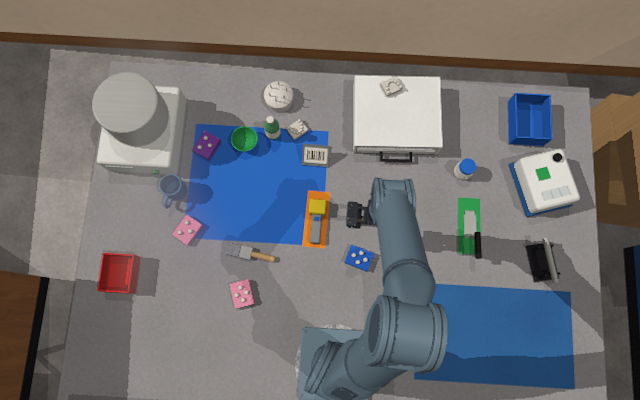

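Run:
```python
from h import *
c=cam('top');zoom(c,345,130,455,175,'n1.png',7)
def sub(m,u0,v0,u1,v1):
    r=np.zeros_like(m);r[v0:v1,u0:u1]=m[v0:v1,u0:u1];return r
m=sub(mask(c,0,180,0,255,0,60),378,145,420,168)
for b,s,ce in blobs(m,20): print("bar",s,rectw(c,b,20))
m=sub(mask(c,0,180,0,40,120,255),460,206,482,240)
for b,s,ce in blobs(m,60): print("blade",s,rectw(c,b,4))
```

```text
bar [378 152  34  11 127] [ 680.9 -171.5  111.8   35.3  -86.5]
blade [464 211  13  24 270] [ 4.748e+02 -4.294e+02  7.790e+01  3.980e+01 -1.000e-01]
```

View pics/n1.png

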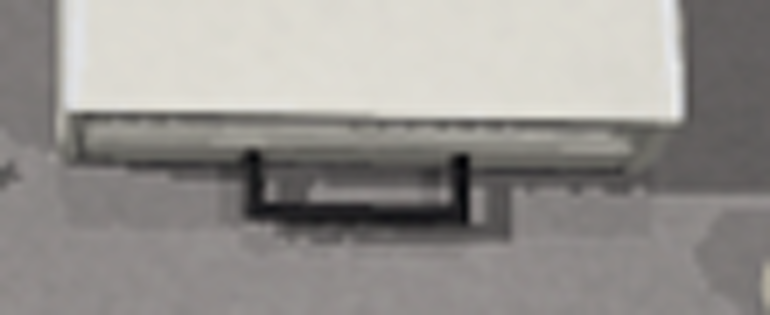

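```bash
python3 -c "
from rig import manip
print(manip.close_job())"
```

```text
the job is handed in; nothing more can be done
None
```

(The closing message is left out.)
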